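# Turn the control board over on the service stand

## Task

Lift the lid of the black carrying case all the way back onto its stop without letting it slam, and leave it open. Take out the coffee machine's control board and set it on the sloping service stand turned over: soldered side facing out, component side against the two rails, long edge squarely on the ledge and roughly centred, let down gently, not dropped or forced. Leave the other things on the bench where they are.

Things in the scene. Friction and masses are not known exactly. Their poses are not given: they have to be found in the camera images.
- case: Black carrying case, fixed. Base 140 (x) x 200 (y) x 60 mm high, walls 5 mm; origin at the centre of its underside, front (handle side) towards -x, hinge along the far (+x) upper rim. Inside, two rails 16 mm wide, 80 mm apart, slope at 62 deg from level, upper end towards the front; the board leans on them, its upper edge about 120 mm above the bench, clear above the base walls.
- lid (a joint): Lid angle, rad: 0 shut, 1.6 open on its stop. The lid is a shell 140 x 200 x 78 mm deep, 0.3 kg; let go below about 0.85 it falls shut, beyond about 1.05 it falls open.
- lid_handle (a point): Middle of the lid's handle: a steel bar of 12 mm diameter, 100 mm long, parallel to the case's y axis, 40 mm in front of the lid's front wall (34 mm free between bar and wall) and 23 mm below the shut lid's top. Its orientation is the lid's.
- lid_hinge (a point): Middle of the hinge line, 60 mm above the bench; the handle's centre runs on a circle of 188 mm radius about it (180 mm in front and 55 mm above when shut).
- board: Control board in a grey plastic frame, a slab 110 (x) x 130 (y) x 14 mm (z), about 0.25 kg; origin at its centre, +z out of the component side (relays, capacitors), -z out of the soldered side (rows of small solder points). It starts in the case, its -x edge (plain border 18 mm wide) uppermost, leaning at 62 deg from level, component side facing up and away from the robot.
- stand: Service stand, fixed to the bench: steel base plate 150 (x) x 160 (y) x 10 mm, origin at the centre of its underside, its back (under the slope's upper end) towards its -x.
- rest: The stand's slope, 62 deg from level: two aluminium rails 105 mm long, 16 mm wide, 80 mm apart. Origin midway between them on their upper surface at the lower end; +x down the slope, y across, +z square out (up, away from the robot). The ledge, a rubber bar 124 mm wide standing 24 mm out, is clamped 0 to 30 mm up the slope from the origin; where is not reported: find it by touch.
- portafilter: Bystander: steel filter holder, 62 mm diameter, 30 mm high, with a black handle 120 mm long along its +x; origin under the round part.
- jug: Bystander: steel milk jug, 80 mm diameter, 100 mm high; origin at the centre of its underside.
- screwdriver: Bystander: screwdriver lying on the bench along its x; origin under its middle.
- bin: Bystander: blue open parts bin, 130 x 100 x 50 mm; origin at the centre of its underside.
Not all that is in view belongs to the job. Leave any red or yellow look-alike of the stand alone.

How it is judged:
By the outcome, as a careful person would: the job done as asked, in the order asked, and still so for the second after the job is handed in, with the robot touching nothing.
It also fails if it takes over 64 s, if anything falls off the work surface, if the arm or the gripper's body presses on something with over 40 N, if the wrist force passes 120 N, or if a joint passes its speed limit or range.

## Robot

A 6-joint arm with a two-finger parallel gripper is mounted at the origin on the work surface. World frame = base frame: x ahead of the robot, y to its left, z up, the work surface at z = 0. Lengths are in m, angles in degrees, forces in N, time in s.
With the tool pointing down it reaches from about 0.375 to 0.825 m from the base axis. Payload 5.5 kg.
Tool frame: the origin (TCP) lies at the very end of the fingers, on their centre line; the grasp point (between the pads) lies 19 mm behind it; z points along the fingers, y is the line along which they close (so a half turn about z gives the same grasp; the last joint's range is limited). The gripper opens to 85 mm and grips with 20 to 120 N. Pads are 22 mm wide; open, the fingers measure 114 mm over their backs; the gripper's body (76 mm by 85 mm) begins 54 mm behind the grasp point. The pads swing forward as they close: fully open they stand 13 mm farther back than shut.
Start: joints at [-69.614, 17.962, -2.699, 69.339, 0, 90], TCP at [0.209, -0.562, 0.231] pointing down, gripper open.
Joint ranges: [-152.73, 152.73], [-39.44, 99.34], [-58.76, 71.6], [-118.89, 123.64], [-81.53, 83.1], [-180, 180]. Speed limits (degrees/s): [136.94, 136.94, 172.46, 180, 180, 180].

## Interface

Orientations are given as a 3x3 rotation matrix whose columns are the frame's x, y, z axes.
In Python, from station import r gives the robot as it stands.
- The arm moves only by the tool arm_command, never from a script. Its argument "series" is one flat list of numbers, 7 for each row, row after row: the shift along the tool's x, y, z in units of 40 mm (1.0 is 40 mm), then the turn, a rotation vector about the tool's x, y, z in units of 6 degrees (1.0 is 6 degrees), then the opening, from 0 (shut) to 1 (fully open). A call has 1 to 12 rows; each row shifts and turns the commanded pose from where the row before left it, along the tool's axes as they then stand; what a row does not reach is not made up. A row lasts 1/12 s, in which the tool goes at most 41.7 mm and 7.16 degrees, less where a joint would pass 70% of its speed; a pose out of reach is approached as far as the arm can. A call is refused whole if a number of a shift passes 1 or a number of a turn 1, either way. A call with a gripper value outside its range is refused whole. The fingers move at their own pace and stop on an object; "newtons" is the grip in N (left out, the last holds). Time passes only in rows, so rows that do not move let the fingers close. It gives the time, the measured TCP pose, the force, the opening and the grip force at its end, in the units of the state.
- r.get_obs(): the state, without advancing time (a new reading comes with each control period).
- r.get_image(name): name is "scene" or "side" or "wrist"; returns a dict with "img" (384x512x3 uint8, red, green, blue), "K" (3x3 intrinsics, pixels), "R" (3x3) and "t" (3): a world point X has camera coordinates R X + t; the wrist camera has in their place "hand_eye" (4x4, takes a point from camera to tool coordinates, whose origin is the TCP and whose axes are the flange's). Camera axes: x right, y down, z forward; pixel columns grow to the right and rows downward; lengths in m; the calibration is good to about 2 mm. A picture is of the moment at which its call begins: read the wrist's pose just before it. There is no depth.
- r.finish_job(): hands the job in; it is judged then, once.
Trained networks look in a picture, given as the dict that the camera call returned (one of the last four; its "shot" number tells which), for a name from the list of things; names that differ only in an ending like _2 or _b are one class to them, and where a whole thing is asked for, a point or a joint stands for the part that bears it (a point fixed in the world has none). Each returns a list of dicts, best first, with "conf" (0 to 1); they miss things now and then, are a little off and sometimes report something else, mostly with a low value. They report only what shows in the picture. A call takes as long as a camera call. They do not tell look-alikes from the thing itself.
- r.outline_of(picture, query): "pixels" (384x512 bool, what is visible of it) and "rect" ([left, top, right, bottom] in pixels, round what is visible of it).
The state is a dict: "t": time; "joint_pos": joint angles; "joint_vel": joint speeds; "effort": joint torques, N m; "ee_pos": TCP position; "ee_rot": TCP orientation; "ft_force": force on the tool from outside, world axes, zero at the start; "torque": the same for the moment, N m; "opening": finger opening in m; "finger_force": force on a finger pad.
Only numpy, scipy, OpenCV 4.12 (cv2) and the standard library are available. Lean on these libraries where they do the work, as an engineer would, in place of code of your own. Each camera call takes 0.05 s, during which the arm holds its last target. There are 200 camera calls.

## Working session

There is one attempt and no reset: what is moved stays moved. The work goes in short steps, Python scripts to look and compute and a tool call to move; the robot and the scene stay as the last step left them, time stands still between calls to the robot, and variables do not carry over. Pictures are saved under pics/ and viewed, at most 10 in all, crops included, and the job is handed in when it is done.

Besides the shell and the picture viewer there is one more tool, called in YAML: its name, and indented under it one key for each argument. arm_command: Moves the arm, as the interface text tells. Its arguments: {"type":"object","properties":{"series":{"type":"array","items":{"type":"number"}},"newtons":{"type":"number"}},"required":["series"]}

```bash
ls; mkdir -p pics; python3 - <<'E'
from station import r
import cv2,numpy as np
o=r.get_obs();print(o)
ims=[]
for n in("scene","side"):
    p=r.get_image(n);print(n,p["K"].tolist(),p["R"].tolist(),p["t"].tolist())
    im=p["img"].copy()
    for q in("case","lid","lid_handle","board","stand","rest","portafilter","jug","screwdriver","bin"):
        try:
            for d in r.outline_of(p,q)[:3]:
                print(n,q,round(d["conf"],2),[int(v) for v in d["rect"]])
        except Exception as e: print(q,e)
    cv2.imwrite(f"pics/{n}0.png",cv2.resize(im[:,:,::-1],(768,576)))
E
```

```text
pics
{'t': 0.0, 'joint_pos': array([-6.96132985e+01,  1.80039567e+01, -2.75391949e+00,  6.93390603e+01,
       -5.84954020e-04,  9.00013452e+01]), 'joint_vel': array([ 0.05399033, -0.02458976, -0.08692576, -0.01043818,  0.05079228,
       -0.10135012]), 'effort': array([-3.89616005e-03, -5.39588606e+01,  3.39748764e+01,  1.90350157e-02,
       -3.77304659e-04,  6.13849622e-06]), 'ee_pos': array([ 0.20881112, -0.56188501,  0.23043937]), 'ee_rot': array([[ 9.37371041e-01,  3.48331987e-01, -5.98937046e-04],
       [ 3.48332502e-01, -9.37369705e-01,  1.58233060e-03],
       [-1.02490798e-05, -1.69186012e-03, -9.99998569e-01]]), 'ft_force': array([-0.08757978,  0.2931062 , -0.79603896]), 'torque': array([0.05129586, 0.01960158, 0.03292307]), 'finger_force': 0.0, 'opening': 0.085460228913472}
scene [[365.45758329573675, 0.0, 253.75427668742248], [0.0, 365.45758329573675, 193.69991175866684], [0.0, 0.0, 1.0]] [[0.5990908318278245, 0.8004957380404936, -0.01722639250832589], [0.5978851081804262, -0.4615601843999336, -0.6553591332946991], [-0.5325632099910068, 0.38232024476308446, -0.755120955
[... 904 characters left out ...]
.7267655786980497], [0.2983727318738933, -0.6626992049120908, -0.6868795212284265]] [0.4485592138712027, 0.22770513585423566, 1.453066547582358]
side case 0.7 [236, 129, 302, 199]
side case 0.35 [183, 227, 251, 292]
side lid 0.65 [238, 134, 305, 192]
side lid 0.5 [178, 190, 230, 212]
side lid_handle 0.6 [238, 128, 304, 190]
side stand 0.84 [266, 314, 348, 384]
side stand 0.64 [264, 237, 335, 302]
side stand 0.61 [121, 203, 185, 259]
side rest 0.89 [266, 241, 312, 276]
side rest 0.83 [124, 206, 165, 230]
side rest 0.63 [189, 227, 231, 265]
side portafilter 0.69 [180, 193, 231, 216]
side jug 0.78 [202, 321, 236, 377]
side screwdriver 0.68 [137, 288, 173, 341]
side bin 0.58 [291, 122, 329, 150]
```

View pics/scene0.png

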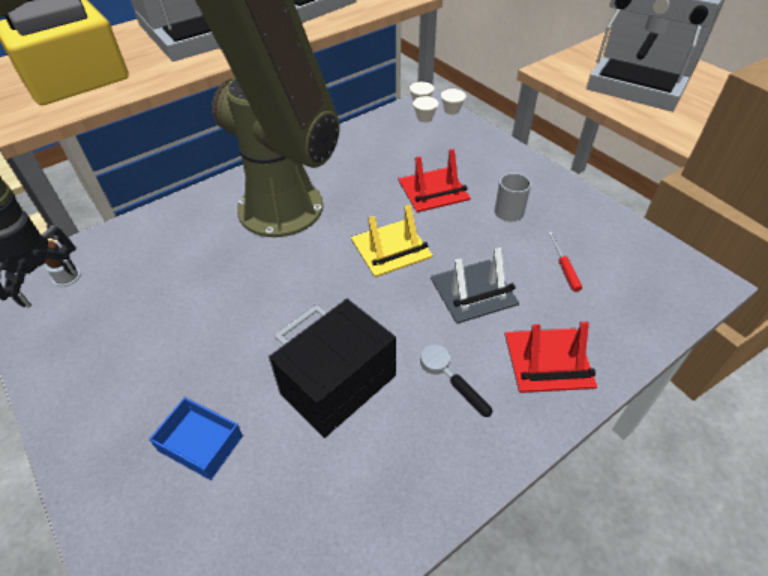

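View pics/side0.png

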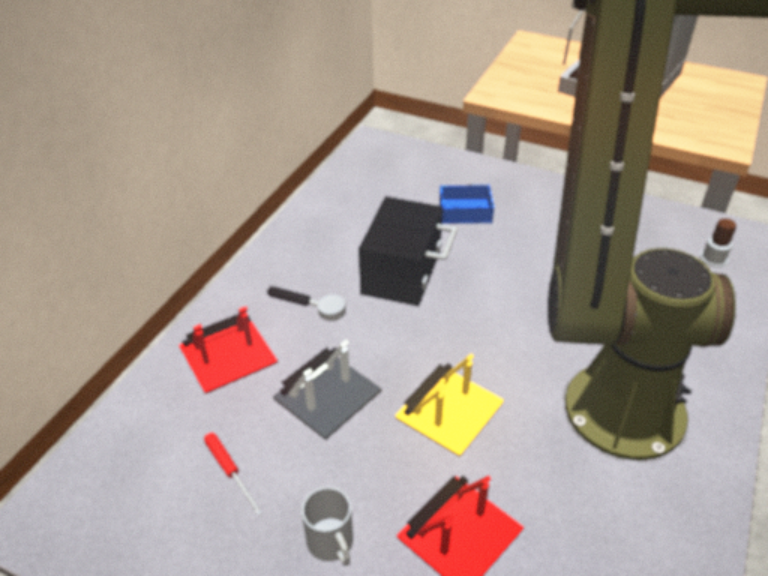

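Candidates for the stand in the scene view (768 px wide): grey at (475,283), yellow at (390,245), red at (435,180) and red at (552,357). The steel-grey one with aluminium rails fits the description. It is at (325,388) in the side view. The case is at (333,365), shut, with its handle at (300,325) towards the robot.

```bash
cat > h.py <<'E'
import numpy as np,cv2
from scipy.optimize import differential_evolution
from scipy.spatial.transform import Rotation as Ro
def proj(p,X):
    c=np.asarray(X)@np.asarray(p["R"]).T+p["t"]; u=c@np.asarray(p["K"]).T
    return u[:,:2]/u[:,2:]
def place(x,y,a,P):
    P=np.asarray(P,float); c,s=np.cos(a),np.sin(a)
    return np.c_[x+c*P[:,0]-s*P[:,1],y+s*P[:,0]+c*P[:,1],P[:,2]]
def box(a,b,h0,h1): return np.array([[i*a/2,j*b/2,z] for i in(-1,1) for j in(-1,1) for z in(h0,h1)])
def ray(p,uv,z):
    R=np.asarray(p["R"]);C=-R.T@p["t"];d=R.T@np.linalg.inv(p["K"])@[uv[0],uv[1],1]
    return C+d*(z-C[2])/d[2]
S=4
def fit(pics,fg,bg,P,x0,dxy=.06,a=(-1.6,1.6)):
    F=[cv2.resize(f.astype(np.uint8),None,fx=S,fy=S) for f in fg];B=[cv2.resize(f.astype(np.uint8),None,fx=S,fy=S) for f in bg]
    def cost(v):
        c=0
        for p,f,b in zip(pics,F,B):
            m=np.zeros(f.shape,np.uint8)
            h=cv2.convexHull(((proj(p,place(*v,P))+.5)*S*16).astype(np.int32)); cv2.fillConvexPoly(m,h,1,shift=4)
            c+=int((m&b).sum())+int((f&(1-m)).sum())
        return c/S/S
    o=differential_evolution(cost,[(x0[0]-dxy,x0[0]+dxy),(x0[1]-dxy,x0[1]+dxy),a],popsize=12,maxiter=60,seed=1,tol=1e-6)
    return o.x,o.fun
E
python3 - <<'E'
from station import r
from h import *
ps=[r.get_image("scene"),r.get_image("side")]
print("case~",ray(ps[0],(222,243),.07),"stand",ray(ps[0],(317,190),.01),ray(ps[1],(217,262),.01))
for n,ci,P,x0,(rects) in(("case",0,box(.14,.2,0,.138),ray(ps[0],(222,243),.07),[(178,195,270,296),(234,126,300,206)]),
                  ("stand",1,box(.15,.16,0,.01),ray(ps[0],(317,190),.01),[(284,160,350,220),(178,222,258,296)])):
    fg=[];bg=[]
    for p,q in zip(ps,rects):
        im=p["img"].astype(int); hsv=cv2.cvtColor(p["img"],cv2.COLOR_RGB2HSV); v=im.max(2)
        sel=np.zeros(v.shape,bool); sel[q[1]:q[3],q[0]:q[2]]=1
        sat=hsv[:,:,1]
        b=(v>125)&(v<200)&(sat<70)
        f=(v<45) if n=="case" else (v>50)&(v<105)&(sat<70)
        f=cv2.morphologyEx((f&sel).astype(np.uint8),cv2.MORPH_OPEN,np.ones((3,3)))
        fg.append(f);bg.append(b&sel); print(n,f.sum(),(b&sel).sum())
    for k,sl in(("both",slice(0,2)),("scene",slice(0,1)),("side",slice(1,2))):
        x,c=fit(ps[sl],fg[sl],bg[sl],P,x0); print(n,k,x.round(4),np.degrees(x[2]).round(1),round(c,1))
E
```

```text
case~ [ 0.55984848 -0.18811863  0.07      ] stand [0.54319273 0.22202403 0.01      ] [0.54818668 0.2170287  0.01      ]
case 4600 4400
case 0 477
case both [ 0.5643 -0.1862  0.152 ] 8.7 189.4
case scene [ 0.564  -0.1866  0.141 ] 8.1 33.9
case side [ 0.6132 -0.1514 -1.4016] -80.3 73.4
stand 895 2400
stand 212 908
stand both [0.5539 0.2083 1.2663] 72.6 695.1
stand scene [ 0.5472  0.2112 -0.3058] -17.5 161.8
stand side [ 0.4833  0.282  -0.2338] -13.4 339.1
```

```bash
python3 - <<'E'
from station import r
from h import *
ps=[r.get_image("scene"),r.get_image("side")]
im=ps[1]["img"];print("side case",im[165,255],im[145,275],"plate",im[265,230],im[262,195],"bench",im[300,260],im[210,240])
im=ps[0]["img"];print("scene case",im[220,220],im[260,200],"plate",im[205,310],"bench",im[225,330])
for n,P,x0,rects in(("case",box(.14,.2,0,.138),(.564,-.187),[(170,190,280,300),(226,118,310,212)]),
                  ("stand",box(.15,.16,0,.01),(.547,.211),[(278,158,356,224),(174,218,262,300)])):
    fg=[];bg=[]
    for k,(p,q) in enumerate(zip(ps,rects)):
        im=p["img"].astype(int); v=im.max(2);sat=v-im.min(2)
        sel=np.zeros(v.shape,bool); sel[q[1]:q[3],q[0]:q[2]]=1
        bench=np.median(im[300:310,330:340] if k==0 else im[295:305,255:262],axis=(0,1))
        b=(abs(im-bench).max(2)<28)&sel
        f=(v<(60 if k==0 else 85)) if n=="case" else (v<bench.max()-35)&(v>60)&(sat<40)
        f=cv2.morphologyEx((f&sel).astype(np.uint8),cv2.MORPH_OPEN,np.ones((3,3)))
        nl,lab,st,_=cv2.connectedComponentsWithStats(f); f=(lab==1+np.argmax(st[1:,4])).astype(np.uint8)
        fg.append(f);bg.append(b); print(n,bench,f.sum(),b.sum())
        cv2.imwrite(f"pics/m_{n}{k}.png",np.where(f[...,None]>0,[0,0,255],np.where(b[...,None],[255,0,0],im[:,:,::-1]))[q[1]:q[3],q[0]:q[2]])
    for k,sl in(("both",slice(0,2)),("scene",slice(0,1)),("side",slice(1,2))):
        x,c=fit(ps[sl],fg[sl],bg[sl],P,x0,a=(-.8,.8)); print(n,k,x.round(4),np.degrees(x[2]).round(1),round(c,1))
ims=[cv2.resize(cv2.imread(f"pics/m_{n}{k}.png"),(390,290),interpolation=0) for n in("case","stand") for k in(0,1)]
cv2.imwrite("pics/m.png",np.vstack([np.hstack(ims[:2]),np.hstack(ims[2:])]))
E
```

```text
side case [58 57 55] [63 60 64] plate [107 114 119] [154 152 143] bench [207 199 204] [202 200 208]
scene case [35 35 38] [17 15 15] plate [147 153 152] bench [163 166 181]
case [159.  162.5 177. ] 4630 7140
case [201. 197. 202.] 2870 4127
case both [ 0.5637 -0.1858  0.1454] 8.3 54.9
case scene [ 0.5632 -0.1861  0.1414] 8.1 14.4
case side [ 0.565  -0.1842  0.1501] 8.6 29.8
stand [159.  162.5 177. ] 683 3284
stand [201. 197. 202.] 2336 4534
stand both [ 0.5481  0.2116 -0.3004] -17.2 301.2
stand scene [ 0.5457  0.2114 -0.298 ] -17.1 50.1
stand side [ 0.5495  0.2119 -0.3042] -17.4 228.6[ WARN:0@1.219] global loadsave.cpp:1063 imwrite_ Unsupported depth image for selected encoder is fallbacked to CV_8U.
```

View pics/m.png

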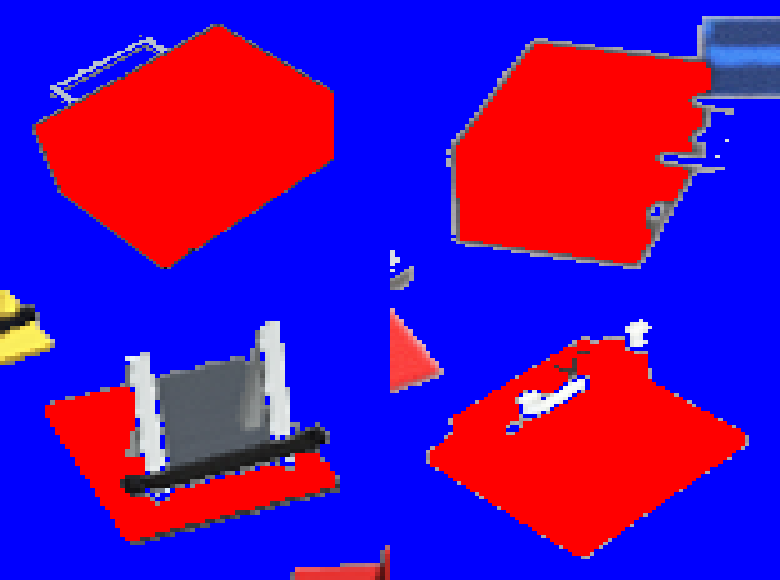

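Masks are clean (red is the object, blue the bench). Case is about (0.564,-0.186) with yaw 8.3°, the grey stand about (0.547,0.212) with yaw -17.2°. Next I plan the approach above the handle.

```bash
cat > mv.py <<'E'
from h import *
def Rz(a): return Ro.from_euler("z",a,degrees=True).as_matrix()
CASE=(.5637,-.186,8.3); STAND=(.547,.2116,-17.2)
def cw(q,P,z=0): # case/stand frame -> world
    return np.array([q[0],q[1],0])+Rz(q[2])@np.array(P,float)
def frame(zax,yax): # tool rot from z axis and y axis
    z=np.array(zax,float);z/=np.linalg.norm(z);y=np.array(yax,float);y-=z*(y@z);y/=np.linalg.norm(y)
    return np.c_[np.cross(y,z),y,z]
def plan(p,R,tgts,nmin=1,st=.95,tt=.98):
    """tgts: list of (pos,rot); prints rows"""
    p=np.array(p,float);R=np.array(R,float);rows=[]
    for P,T in tgts:
        P=np.array(P,float);T=R if T is None else T
        d=np.linalg.norm(P-p)/.04; a=Ro.from_matrix(R.T@T).as_rotvec(degrees=True)/6
        n=max(nmin,int(np.ceil(d/st)),int(np.ceil(abs(a).max()/tt)))
        for k in range(n,0,-1):
            s=np.round(R.T@(P-p)/k/.04,2); w=np.round(Ro.from_matrix(R.T@T).as_rotvec(degrees=True)/6/k,2)
            p=p+R@s*.04; R=R@Ro.from_rotvec(w*6,degrees=True).as_matrix(); rows.append(list(map(float,s))+list(map(float,w)))
    for i,x in enumerate(rows): print(i,", ".join("%g"%(v+0.) for v in x))
    return p,R
E
python3 - <<'E'
from station import r
from mv import *
o=r.get_obs();h=cw(CASE,(-.11,0,.115));print(h)
y=Rz(8.3)@[1,0,0]
plan(o["ee_pos"],o["ee_rot"],[(h+[0,0,.09],frame((0,0,-1),y))])
E
```

```text
[ 0.45485216 -0.20187918  0.115     ]
0 0.64, -0.45, 0.05, 0, 0, -0.93
1 0.68, -0.39, 0.05, 0, 0, -0.93
2 0.71, -0.32, 0.05, 0, 0, -0.93
3 0.74, -0.25, 0.05, 0, 0, -0.93
4 0.76, -0.18, 0.05, 0, 0, -0.93
5 0.77, -0.1, 0.05, 0, 0, -0.93
6 0.78, -0.02, 0.04, 0, 0, -0.93
7 0.78, 0.05, 0.05, 0, 0, -0.93
8 0.77, 0.13, 0.04, 0, 0, -0.92
9 0.75, 0.2, 0.05, 0, 0, -0.93
10 0.73, 0.27, 0.04, 0, 0, -0.92
11 0.7, 0.34, 0.05, 0, 0, -0.93
12 0.66, 0.4, 0.04, 0, 0, -0.92
13 0.62, 0.47, 0.05, 0, 0, -0.93
```

arm_command:
  series: [0.64,-0.45,0.05,0,0,-0.93,1,0.68,-0.39,0.05,0,0,-0.93,1,0.71,-0.32,0.05,0,0,-0.93,1,0.74,-0.25,0.05,0,0,-0.93,1,0.76,-0.18,0.05,0,0,-0.93,1,0.77,-0.1,0.05,0,0,-0.93,1,0.78,-0.02,0.04,0,0,-0.93,1,0.78,0.05,0.05,0,0,-0.93,1,0.77,0.13,0.04,0,0,-0.92,1,0.75,0.2,0.05,0,0,-0.93,1,0.73,0.27,0.04,0,0,-0.92,1,0.7,0.34,0.05,0,0,-0.93,1]

```text
t: 2.3
ee_pos: [0.4207, -0.2519, 0.2087]
ee_rot: [[0.044, 0.999, 0.001], [0.999, -0.044, -0.0], [-0.0, 0.001, -1.0]]
ft_force: [0.2, -1.3, -0.0]
opening: 0.0854
finger_force: 0.0
```

arm_command:
  series: [0.66,0.4,0.04,0,0,-0.92,0.6,0.62,0.47,0.05,0,0,-0.93,0.32,0,0,0,0,0,0,0.32,0,0,0,0,0,0,0.32]

```text
t: 2.63
ee_pos: [0.4554, -0.2008, 0.2048]
ee_rot: [[-0.147, 0.989, -0.0], [0.989, 0.147, -0.0], [-0.0, -0.0, -1.0]]
ft_force: [-0.1, 0.1, -0.1]
opening: 0.0387
finger_force: 0.0
```

```bash
python3 - <<'E'
from station import r
from mv import *
o=r.get_obs();p=r.get_image("wrist");print(o["ee_pos"],o["joint_pos"].round(1),o["opening"],o["t"],o["ft_force"])
print(np.array(p["hand_eye"]).round(3).tolist(),p["K"][0][0])
def wp(p,o,X):
    T=np.eye(4);T[:3,:3]=o["ee_rot"];T[:3,3]=o["ee_pos"];M=np.linalg.inv(T@np.array(p["hand_eye"]))
    c=np.asarray(X)@M[:3,:3].T+M[:3,3];u=c@np.array(p["K"]).T;return u[:,:2]/u[:,2:]
im=p["img"][:,:,::-1].copy()
for s in((-.11,-.05,.115),(-.11,0,.115),(-.11,.05,.115),(-.07,-.1,.138),(-.07,.1,.138)):
    u=wp(p,o,[cw(CASE,s)])[0];print(s,u);cv2.circle(im,tuple(int(round(v)) for v in u),3,(0,0,255),1)
cv2.imwrite("pics/w1.png",im)
E
```

```text
[ 0.45539894 -0.20077769  0.20482073] [-23.8   7.8 -19.1  63.1  -0.   57.8] 0.03869460880469321 2.6333 [-0.06104724  0.11410794 -0.0977318 ]
[[0.0, -0.961, -0.277, 0.071], [1.0, 0.0, -0.0, -0.0], [0.0, -0.277, 0.961, -0.142], [0.0, 0.0, 0.0, 1.0]] 314.5922135277091
(-0.11, -0.05, 0.115) [251.21661351 261.55926871]
(-0.11, 0, 0.115) [251.37053802 203.05127558]
(-0.11, 0.05, 0.115) [251.5430546  137.47627927]
(-0.07, -0.1, 0.138) [301.6057962  332.74482274]
(-0.07, 0.1, 0.138) [316.81582234  58.8354616 ]
```

View pics/w1.png

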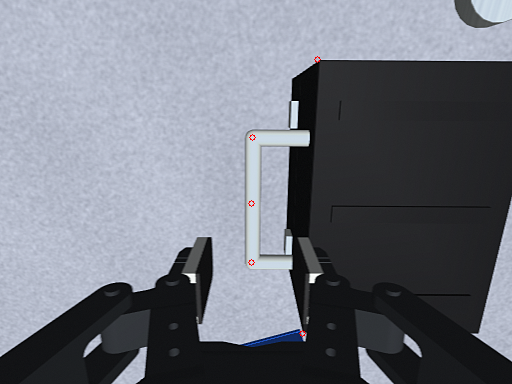

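The projected bar and lid corners lie on the picture (bar at column 252, rows 137–262). Descending on the bar.

arm_command:
  series: [0,0,0.6,0,0,0,0.28,0,0,0.8,0,0,0,0.28,0,0,0.8,0,0,0,0.28,0,0,0.5,0,0,0,0.28,0,0,0,0,0,0,0,0,0,0,0,0,0,0,0,0,0,0,0,0,0,0,0,0,0,0,0,0]
  newtons: 25

```text
t: 3.35
ee_pos: [0.4578, -0.2012, 0.0978]
ee_rot: [[-0.144, 0.99, 0.006], [0.99, 0.144, 0.005], [0.004, 0.007, -1.0]]
ft_force: [11.1, 7.1, -7.2]
opening: 0.0112
finger_force: 24.8
```

```bash
cat > arc.py <<'E'
from mv import *
def arc(o,ths,off):
    # hinge in case frame (.07,0,.06), radius .188
    for_=[]
    for th in ths:
        a=np.radians(163.0)-th
        for_.append((cw(CASE,(.07+.188*np.cos(a),0,.06+.188*np.sin(a)))+off,None))
    return for_
E
python3 - <<'E'
from station import r
from arc import *
o=r.get_obs();print(o["ee_pos"],o["ft_force"],o["opening"],o["finger_force"],o["joint_pos"].round(1))
off=o["ee_pos"]-cw(CASE,(.07+.188*np.cos(np.radians(163)),0,.06+.188*np.sin(np.radians(163))));print(off)
R=o["ee_rot"]
plan(o["ee_pos"],R,[(P,R) for P,_ in arc(o,np.r_[.03,.08,np.arange(.18,1.56,.1),1.52,1.56],off)])
E
```

```text
[ 0.45779707 -0.20120907  0.09777942] [11.08160139  7.12352383 -7.21409986] 0.011158092275185997 24.81319695711136 [-24.   12.7 -28.1  49.    0.4  57.8]
[ 0.00273245  0.00063912 -0.01718646]
0 0, 0.04, -0.13, 0, 0, 0
1 0, 0.09, -0.22, 0, 0, 0
2 0, 0.19, -0.43, 0, 0, 0
3 0, 0.24, -0.4, 0, 0, 0
4 0.01, 0.28, -0.38, 0, 0, 0
5 0, 0.32, -0.35, 0, 0, 0
6 0, 0.34, -0.32, 0, 0, 0
7 0, 0.38, -0.28, 0, 0, 0
8 0, 0.41, -0.24, 0, 0, 0
9 0, 0.42, -0.2, 0, 0, 0
10 0, 0.44, -0.15, 0, 0, 0
11 0, 0.46, -0.11, 0, 0, 0
12 0, 0.47, -0.07, 0, 0, 0
13 0, 0.47, -0.01, 0, 0, 0
14 0, 0.46, 0.03, 0, 0, 0
15 0, 0.47, 0.07, 0, 0, 0
16 0, 0.18, 0.05, 0, 0, 0
17 0, 0.18, 0.05, 0, 0, 0
```

arm_command:
  series: [0,0.08,-0.13,0,0,0,0,0,0.09,-0.22,0,0,0,0,0,0.19,-0.43,0,0,0,0,0,0.24,-0.4,0,0,0,0,0,0.28,-0.38,0,0,0,0,0,0.32,-0.35,0,0,0,0,0,0.34,-0.32,0,0,0,0,0,0,0,0,0,0,0]

```text
t: 4.02
ee_pos: [0.5213, -0.1924, 0.1877]
ee_rot: [[-0.145, 0.989, 0.009], [0.989, 0.145, 0.004], [0.002, 0.009, -1.0]]
ft_force: [12.4, 4.9, -19.1]
opening: 0.011
finger_force: 24.9
```

```bash
cat > st.py <<'E'
from station import r
from arc import *
o=r.get_obs();print(o["t"],o["ee_pos"],o["ft_force"].round(1),o["opening"],o["finger_force"],o["joint_pos"].round(1))
P=o["ee_pos"]-[0.0027,.0006,-.0172]; v=Rz(-CASE[2])@(P-cw(CASE,(.07,0,.06)))
print("lid angle",np.radians(163)-np.arctan2(v[2],v[0]),"radius",np.hypot(v[0],v[2]),v[1])
E
python3 st.py
```

```text
4.0167 [ 0.52133788 -0.19238719  0.18773137] [ 12.4   4.9 -19.1] 0.010965105050594984 24.92962807416916 [-20.5  14.1 -13.6  61.9   0.4  61.2]
lid angle 0.6008081392687123 radius 0.18538656297012535 -0.0004090032478175092
```

arm_command:
  series: [0,0.43,-0.22,0,0,0,0,0,0.43,-0.22,0,0,0,0,0,0.42,-0.2,0,0,0,0,0,0.44,-0.15,0,0,0,0,0,0.46,-0.11,0,0,0,0,0,0.47,-0.07,0,0,0,0,0,0,0,0,0,0,0]

```text
t: 4.6
ee_pos: [0.6235, -0.1782, 0.2269]
ee_rot: [[-0.144, 0.99, 0.004], [0.99, 0.144, 0.0], [-0.0, 0.004, -1.0]]
ft_force: [-0.7, 2.4, 7.7]
opening: 0.0109
finger_force: 26.8
```

```bash
python3 st.py
```

```text
4.6 [ 0.62353005 -0.17815939  0.22692499] [-0.7  2.4  7.7] 0.010937200947228064 26.75540417432785 [-16.   23.2   4.1  70.7   0.1  65.7]
lid angle 1.206721339371504 radius 0.18454361834779767 -0.0010823100799667142
```

arm_command:
  series: [0,0.23,-0.03,0,0,0,0,0,0.23,-0.02,0,0,0,0,0,0.23,0,0,0,0,0,0,0.23,0.02,0,0,0,0,0,0.23,0.03,0,0,0,0,0,0.23,0.04,0,0,0,0,0,0,0,0,0,0,0]

```text
t: 5.18
ee_pos: [0.6775, -0.1704, 0.2235]
ee_rot: [[-0.144, 0.99, 0.002], [0.99, 0.144, -0.001], [-0.002, 0.002, -1.0]]
ft_force: [1.3, -1.6, 2.6]
opening: 0.0111
finger_force: 25.7
```

```bash
python3 st.py
```

```text
5.1833 [ 0.67746185 -0.17043268  0.22350905] [ 1.3 -1.6  2.6] 0.011102051431355897 25.695586502552032 [-14.1  29.   12.6  73.4  -0.   67.6]
lid angle 1.5027645892384442 radius 0.1855390398329353 -0.0012219162583891926
```

arm_command:
  series: [0,0.12,0.03,0,0,0,0,0,0.12,0.03,0,0,0,0,0,0.1,0.03,0,0,0,0,0,0.08,0.03,0,0,0,0,0,0,0,0,0,0,0]

```text
t: 5.6
ee_pos: [0.693, -0.1682, 0.2186]
ee_rot: [[-0.144, 0.99, 0.001], [0.99, 0.144, -0.002], [-0.002, 0.001, -1.0]]
ft_force: [1.0, -5.1, 2.8]
opening: 0.0114
finger_force: 25.9
```

```bash
python3 st.py
```

```text
5.6 [ 0.69299457 -0.16817408  0.21860469] [ 1.  -5.1  2.8] 0.011402764233347287 25.930675864219666 [-13.6  30.9  14.9  73.9  -0.1  68.1]
lid angle 1.5915021766576567 radius 0.18504853609874794 -0.001229217879406154
```

arm_command:
  series: [0,0.06,0.02,0,0,0,0,0,0.06,0.02,0,0,0,0,0,0,0,0,0,0,0]

```text
t: 5.85
ee_pos: [0.6937, -0.1681, 0.2183]
ee_rot: [[-0.144, 0.99, -0.005], [0.99, 0.144, -0.003], [-0.002, -0.005, -1.0]]
ft_force: [-12.3, -5.9, 14.0]
opening: 0.0106
finger_force: 27.0
```

```bash
python3 st.py
```

```text
5.85 [ 0.69374212 -0.16805437  0.21830089] [-12.3  -5.9  14. ] 0.010567231620990138 26.99585348367691 [-13.5  31.3  15.5  74.4  -0.2  68.2]
lid angle 1.5959022648411616 radius 0.18499796075514902 -0.0012186798482990491
```

arm_command:
  series: [0,-0.06,-0.02,0,0,0,0.3,0,0,0,0,0,0,0.3,0,0,0,0,0,0,0.3,0,0,0,0,0,0,0.3,0,0,-0.3,0,0,0,0.3,0,0,-0.8,0,0,0,0.3,0,0,-0.9,0,0,0,0.3,0,-0.5,-0.5,0,0,0,0.5,0,-0.9,0,0,0,0,0.5,0,-0.9,0,0,0,0,0.5,0,-0.9,0,0,0,0,0.5,0,-0.9,0,0,0,0,0.5]

```text
t: 6.85
ee_pos: [0.5306, -0.1902, 0.3172]
ee_rot: [[-0.146, 0.989, -0.0], [0.989, 0.146, 0.0], [0.0, 0.0, -1.0]]
ft_force: [-0.0, 0.1, 0.3]
opening: 0.0427
finger_force: 0.0
```

arm_command:
  series: [0,-0.8,0,0,0,0,0.5,0,0,0,0,0,0,0.5,0,0,0,0,0,0,0.5]

```text
t: 7.1
ee_pos: [0.4993, -0.1952, 0.3182]
ee_rot: [[-0.144, 0.99, 0.001], [0.99, 0.144, 0.0], [0.0, 0.001, -1.0]]
ft_force: [0.3, 0.4, 0.2]
opening: 0.0426
finger_force: 0.0
```

```bash
cat >> mv.py <<'E'
def wcam(p,o):
    T=np.eye(4);T[:3,:3]=o["ee_rot"];T[:3,3]=o["ee_pos"];M=np.linalg.inv(T@np.array(p["hand_eye"]))
    return dict(K=np.array(p["K"]),R=M[:3,:3],t=M[:3,3])
E
python3 - <<'E'
from station import r
from mv import *
o=r.get_obs();p=r.get_image("wrist");s=r.get_image("scene");print(o["ee_pos"],o["joint_pos"].round(1),o["ft_force"])
for n,q in(("wrist",p),("scene",s)):
    for d in r.outline_of(q,"board")[:2]: print(n,d["conf"],d["rect"])
np.savez("w2.npz",img=p["img"],**wcam(p,o));np.savez("s2.npz",**{k:s[k] for k in("img","K","R","t")})
cv2.imwrite("pics/w2.png",np.hstack([cv2.resize(p["img"],(440,330)),cv2.resize(s["img"][110:310,130:370],(360,330))])[:,:,::-1])
E
```

```text
[ 0.49933124 -0.19517381  0.3182101 ] [-21.4   9.8  -1.9  78.2   0.   60.4] [0.32214236 0.38166279 0.17489252]
wrist 0.75 [287.8, 112.3, 330.0, 231.6]
scene 0.93 [197.7, 218.4, 240.8, 261.9]
scene 0.7 [208.5, 212.6, 288.1, 298.9]
```

View pics/w2.png

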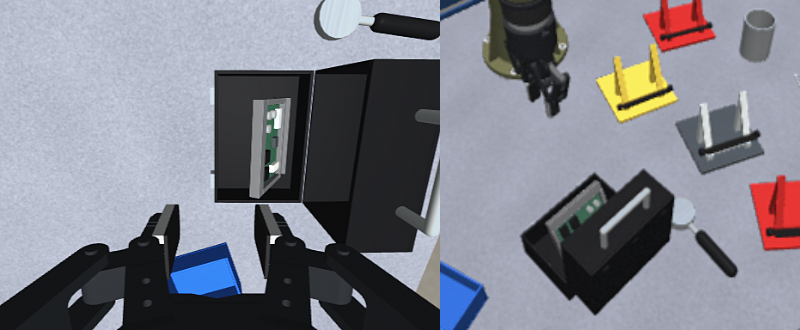

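The lid stands open. The board leans in the case; its upper edge is at about (258,150) in the left view, relays facing the lid. Fitting the board's pose.

```bash
cat > bf.py <<'E'
from station import r
from mv import *
def slab(c,roll,Q,th=62,sgn=1):
    t=np.radians(th)
    xb=np.array([np.cos(t),0,-np.sin(t)]);zb=np.array([np.sin(t),0,np.cos(t)]);yb=np.array([0,1,0])
    B=np.c_[xb,yb,zb]@Rz(roll)
    P=np.array([[i*.055,j*.065,k*.007] for i in(-1,1) for j in(-1,1) for k in(-1,1)])
    return (np.array(c)+P@B.T),B
def board_fit(q,m,zfix=.12):
    F=cv2.resize(m.astype(np.uint8),None,fx=4,fy=4)
    def ptsw(v):
        P,B=slab((v[0],v[1],zfix-.055*np.sin(np.radians(62))),v[2],None); return np.array([cw(CASE,p) for p in P])
    def cost(v):
        M=np.zeros(F.shape,np.uint8);cv2.fillConvexPoly(M,cv2.convexHull(((proj(q,ptsw(v))+.5)*64).astype(np.int32)),1,shift=4)
        return int((M^F).sum())/16
    o=differential_evolution(cost,[(-.06,.06),(-.05,.05),(-12,12)],popsize=12,maxiter=50,seed=1);return o.x,o.fun,ptsw(o.x)
E
python3 - <<'E'
from bf import *
o=r.get_obs();p=r.get_image("wrist");q=wcam(p,o);d=r.outline_of(p,"board")[0];m=d["pixels"];print(d["conf"],m.sum())
for z in(.115,.12,.125):
    x,f,W=board_fit(q,m,z);print(z,x.round(4),round(f,1))
    if z==.12: Wk=W;np.save("wk.npy",W)
im=cv2.resize(p["img"][80:270,230:400,::-1],None,fx=3,fy=3,interpolation=cv2.INTER_CUBIC)
A=im.copy();c,_=cv2.findContours(cv2.resize(m[80:270,230:400].astype(np.uint8),None,fx=3,fy=3),0,1);cv2.drawContours(A,c,-1,(0,255,255),1)
u=((proj(q,Wk)-[230,80]+.5)*3).astype(int)
for i in range(8):
    for j in range(i):
        if bin(i^j).count("1")==1: cv2.line(A,tuple(map(int,u[i])),tuple(map(int,u[j])),(0,0,255),1)
s=r.get_image("scene");B=cv2.resize(s["img"][200:275,185:260,::-1],(285,570),interpolation=cv2.INTER_CUBIC)
u=((proj(s,Wk)-[185,200]+.5)*[3.8,7.6]).astype(int)
for i in range(8):
    for j in range(i):
        if bin(i^j).count("1")==1: cv2.line(B,tuple(map(int,u[i])),tuple(map(int,u[j])),(0,0,255),1)
cv2.imwrite("pics/w3.png",np.hstack([A,B]))
E
```

```text
0.82 3965
0.115 [ 0.0122 -0.0036 -0.9536] 129.1
0.12 [ 0.0116 -0.0033 -1.2042] 207.8
0.125 [ 0.0108 -0.0023 -1.2114] 305.4
```

View pics/w3.png

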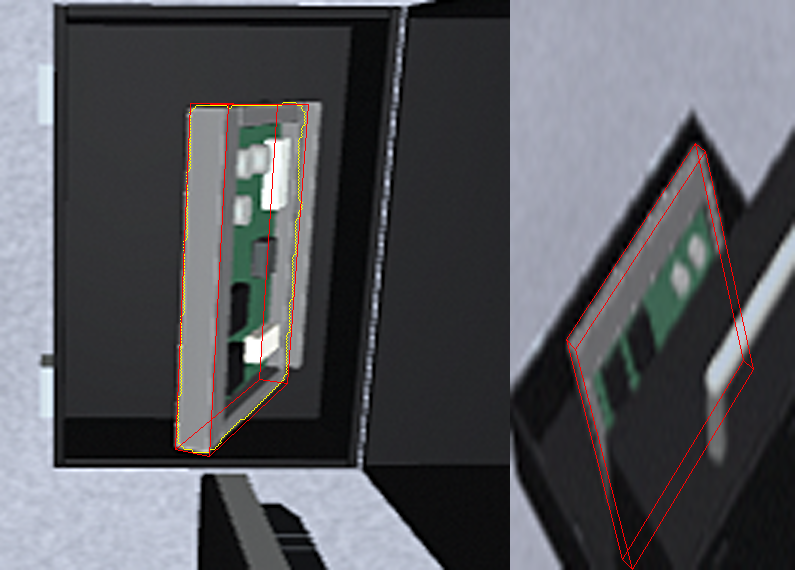

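Overlay agrees to about 1–2 px: the board's centre is at case (0.012,-0.003), roll about -1°. Before grasping I look at the stand from close by, while the gripper is empty.

```bash
python3 - <<'E'
from station import r
from mv import *
o=r.get_obs()
plan(o["ee_pos"],o["ee_rot"],[(np.array([.53,.165,.33]),frame((0,0,-1),Rz(-17.2)@[1,0,0]))])
E
```

```text
0 0.88, 0.2, -0.03, 0, 0, 0.43
1 0.89, 0.16, -0.03, 0, 0, 0.43
2 0.89, 0.12, -0.03, 0, 0, 0.43
3 0.9, 0.08, -0.03, 0, 0, 0.42
4 0.9, 0.04, -0.03, 0, 0, 0.43
5 0.9, 0, -0.03, 0, 0, 0.42
6 0.9, -0.04, -0.03, 0, 0, 0.43
7 0.9, -0.07, -0.04, 0, 0, 0.42
8 0.9, -0.12, -0.03, 0, 0, 0.43
9 0.9, -0.15, -0.04, -0.01, 0, 0.42
```

arm_command:
  series: [0.88,0.2,-0.03,0,0,0.43,0.4,0.89,0.16,-0.03,0,0,0.43,0.4,0.89,0.12,-0.03,0,0,0.43,0.4,0.9,0.08,-0.03,0,0,0.42,0.4,0.9,0.04,-0.03,0,0,0.43,0.4,0.9,0,-0.03,0,0,0.42,0.4,0.9,-0.04,-0.03,0,0,0.43,0.4,0.9,-0.07,-0.04,0,0,0.42,0.4,0.9,-0.12,-0.03,0,0,0.43,0.4,0.9,-0.15,-0.04,0,0,0.42,0.4,0,0,0,0,0,0,0.4,0,0,0,0,0,0,0.4]

```text
t: 8.45
ee_pos: [0.5297, 0.167, 0.3299]
ee_rot: [[0.292, 0.956, -0.001], [0.956, -0.292, -0.0], [-0.001, -0.001, -1.0]]
ft_force: [-0.1, 0.2, 0.8]
opening: 0.0342
finger_force: 0.0
```

```bash
python3 - <<'E'
from station import r
from mv import *
o=r.get_obs();p=r.get_image("wrist");q=wcam(p,o);s=r.get_image("scene");print(o["ee_pos"],o["joint_pos"].round(1))
np.savez("w4.npz",img=p["img"],**q)
np.savez("s4.npz",**{k:s[k] for k in("img","K","R","t")})
im=p["img"][:,:,::-1].copy()
P=place(*STAND[:2],np.radians(STAND[2]),box(.15,.16,0.01,.01))
u=proj(q,P);print(u.round(0).tolist())
x0,y0=np.maximum((u.min(0)-40).astype(int),0);x1,y1=(u.max(0)+40).astype(int)
c=im[y0:y1,x0:x1];f=min(790/c.shape[1],590/c.shape[0]);print(x0,y0,f)
c=cv2.resize(c,None,fx=f,fy=f,interpolation=cv2.INTER_CUBIC)
for a in u: cv2.circle(c,tuple(int(v) for v in (a-[x0,y0]+.5)*f),4,(0,0,255),1)
cv2.imwrite("pics/w4.png",c)
E
```

```text
[0.52972442 0.1670148  0.32986735] [ 17.5  12.    2.3  80.3  -0.  124.5]
[[205.0, 177.0], [205.0, 177.0], [200.0, 62.0], [200.0, 62.0], [305.0, 178.0], [305.0, 178.0], [311.0, 63.0], [311.0, 63.0]]
160 22 3.0256410256410255
```

View pics/w4.png

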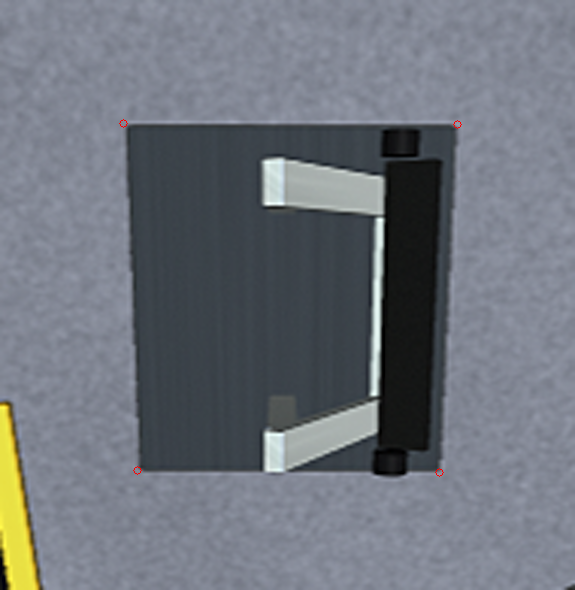

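```bash
python3 - <<'E'
from mv import *
w=np.load("w4.npz");s=np.load("s4.npz")
def rayd(p,u):
    d=p["R"].T@np.linalg.inv(p["K"])@[u[0],u[1],1];return -p["R"].T@p["t"],d/np.linalg.norm(d)
def tri(*a):
    A=np.zeros((3,3));b=np.zeros(3)
    for c,d in a: M=np.eye(3)-np.outer(d,d);A+=M;b+=M@c
    return np.linalg.solve(A,b)
W=lambda x,y:(160+x/3.0256,22+y/3.0256); Sc=lambda x,y:(278+x/5,158+(y-290)/4.394)
for n,a,b in(("+y",W(285,183),Sc(271,325)),("-y",W(285,450),Sc(140,359))):
    X=tri(rayd(w,a),rayd(s,b));print(n,X,Rz(-STAND[2])@(X-[STAND[0],STAND[1],0]),proj(w,[X])-a,proj(s,[X])-b)
c=s["img"][150:225,280:355,::-1]
import cv2;cv2.imwrite("pics/s4.png",cv2.resize(c,(590,590),interpolation=cv2.INTER_CUBIC))
E
```

```text
+y [0.55944432 0.25747845 0.12119689] [-0.00167884  0.04750657  0.12119689] [[ 0.4327613  -0.72323706]] [[-0.2573632 -0.0252122]]
-y [0.53159568 0.16643437 0.11899677] [-0.00135958 -0.04770093  0.11899677] [[ 0.1737186  -0.21621574]] [[-0.09127123 -0.03182989]]
```

View pics/s4.png

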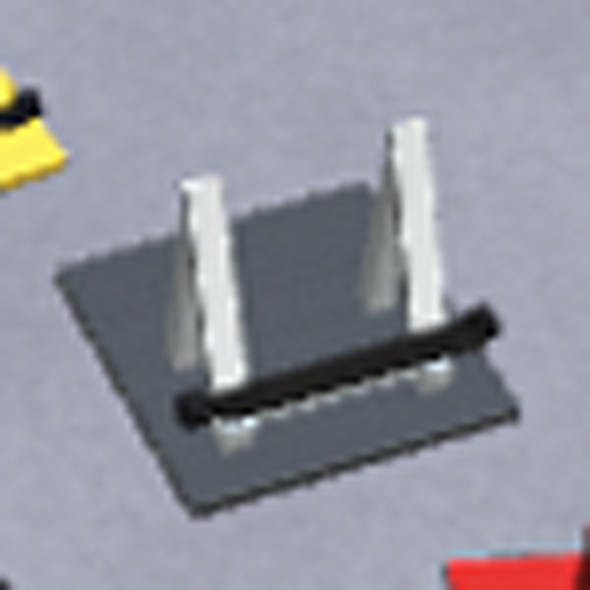

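```bash
cat >> mv.py <<'E'
T62=np.radians(62);XS=np.array([np.cos(T62),0,-np.sin(T62)]);ZS=np.array([np.sin(T62),0,np.cos(T62)])
UP=np.array([-.0015,0,.120])      # rail upper end, stand frame
REST=UP+.105*XS
E
python3 - <<'E'
from mv import *
w=np.load("w4.npz")
for u in((384,195),(380,415),(377,300)):
    u=(160+u[0]/3.0256,22+u[1]/3.0256)
    d=Rz(-STAND[2])@w["R"].T@np.linalg.inv(w["K"])@[u[0],u[1],1];c=Rz(-STAND[2])@(-w["R"].T@w["t"]-[STAND[0],STAND[1],0])
    X=c+d*((REST-c)@ZS)/(d@ZS);print("junction",X,"up-slope from origin",-(X-REST)@XS)
from station import r
o=r.get_obs()
# grasp pose in case
bc=np.array([.0119,-.0033,.118-.055*np.sin(T62)]);roll=-1.1
B=np.c_[XS,[0,1,0],ZS]@Rz(roll)
top=bc-B[:,0]*.055; tcp=top+B[:,0]*.017
R=Rz(CASE[2])@frame(B[:,0],B[:,2])
for d in(.08,0): print(d,cw(CASE,tcp-B[:,0]*d))
print(R.round(3))
plan(o["ee_pos"],o["ee_rot"],[(np.array([.47,-.13,.30]),None if 0 else frame((0,0,-1),Rz(8.3)@[1,0,0])),(cw(CASE,tcp-B[:,0]*.08),R),(cw(CASE,tcp),R)])
E
```

```text
junction [0.04073901 0.04750455 0.04055997] up-slope from origin 0.015028602595736278
junction [ 0.04258274 -0.0479374   0.03709242] up-slope from origin 0.011101352494098932
junction [0.03881034 0.00385645 0.04418729] up-slope from origin 0.019136790804761463
0.08 [ 0.52081743 -0.19330155  0.1736065 ]
0 [ 0.55819662 -0.18940056  0.10298371]
[[-0.135  0.874  0.467]
 [ 0.991  0.127  0.049]
 [-0.017  0.469 -0.883]]
0 -0.93, 0.09, 0.09, 0, 0, -0.53
1 -0.94, 0.04, 0.1, 0, 0, -0.53
2 -0.94, -0.01, 0.09, 0, 0, -0.53
3 -0.94, -0.06, 0.1, 0, 0, -0.53
4 -0.93, -0.11, 0.09, 0, 0, -0.53
5 -0.93, -0.17, 0.1, 0, 0, -0.53
6 -0.91, -0.21, 0.09, 0, 0, -0.53
7 -0.9, -0.27, 0.1, -0.01, 0.01, -0.54
8 -0.35, 0.21, 0.63, -0.93, -0.04, 0.01
9 -0.35, 0.14, 0.65, -0.93, -0.04, 0.01
10 -0.35, 0.08, 0.66, -0.93, -0.03, 0.01
11 -0.34, 0.01, 0.67, -0.94, -0.04, 0.01
12 -0.34, -0.05, 0.67, -0.93, -0.03, 0.01
13 0, 0, 0.67, 0, 0, 0
14 0, 0, 0.66, 0, 0, 0
15 0, 0, 0.67, 0, 0, 0
```

The stand's rails are centred at y = ±48 mm, their upper ends 120 mm high. The ledge is roughly 11–15 mm up the slope, still to be found by touch. Now going to the board.

arm_command:
  series: [-0.93,0.09,0.09,0,0,-0.53,0.42,-0.94,0.04,0.1,0,0,-0.53,0.42,-0.94,-0.01,0.09,0,0,-0.53,0.42,-0.94,-0.06,0.1,0,0,-0.53,0.42,-0.93,-0.11,0.09,0,0,-0.53,0.42,-0.93,-0.17,0.1,0,0,-0.53,0.42,-0.91,-0.21,0.09,0,0,-0.53,0.42,-0.9,-0.27,0.1,-0.01,0.01,-0.54,0.42,-0.35,0.21,0.63,-0.93,-0.04,0.01,0.42,-0.35,0.14,0.65,-0.93,-0.04,0.01,0.42,-0.35,0.08,0.66,-0.93,-0.03,0.01,0.42,-0.34,0.01,0.67,-0.94,-0.04,0.01,0.42]

```text
t: 9.55
ee_pos: [0.5102, -0.1831, 0.1995]
ee_rot: [[-0.134, 0.913, 0.386], [0.991, 0.13, 0.037], [-0.016, 0.388, -0.922]]
ft_force: [1.1, -0.9, -0.9]
opening: 0.0361
finger_force: 0.0
```

arm_command:
  series: [-0.34,-0.05,0.67,-0.93,-0.03,0.01,0.42,0,0,0,0,0,0,0.42,0,0,0,0,0,0,0.42]

```text
t: 9.8
ee_pos: [0.5158, -0.1933, 0.1703]
ee_rot: [[-0.13, 0.878, 0.462], [0.991, 0.121, 0.05], [-0.012, 0.464, -0.886]]
ft_force: [0.7, 0.2, 1.1]
opening: 0.0355
finger_force: 0.0
```

```bash
python3 - <<'E'
from bf import *
o=r.get_obs();p=r.get_image("wrist");q=wcam(p,o);print(o["ee_pos"],o["ee_rot"].round(3).tolist(),o["joint_pos"].round(1),o["ft_force"])
d=r.outline_of(p,"board")[:1]
for e in d: print(e["conf"],e["rect"],e["pixels"].sum())
W=np.load("wk.npy");print(proj(q,W).round(0).tolist())
im=p["img"][:,:,::-1].copy()
for x,f,Wz in [board_fit(q,d[0]["pixels"],z) for z in(.112,.116,.12)]: print(x.round(4),round(f,1))
u=proj(q,W).astype(int)
for i in range(8):
    for j in range(i):
        if bin(i^j).count("1")==1: cv2.line(im,tuple(map(int,u[i])),tuple(map(int,u[j])),(0,0,255),1)
cv2.imwrite("pics/w5.png",im)
E
```

```text
[ 0.51579771 -0.19327402  0.17026941] [[-0.13, 0.878, 0.462], [0.991, 0.121, 0.05], [-0.012, 0.464, -0.886]] [-30.   -2.5 -41.5  28.   15.9  55.6] [0.7288084  0.16220175 1.1032313 ]
[[253.0, 299.0], [272.0, 299.0], [252.0, 117.0], [274.0, 117.0], [253.0, 239.0], [266.0, 239.0], [253.0, 114.0], [267.0, 114.0]]Traceback (most recent call last):
  File "<stdin>", line 7, in <module>
IndexError: list index out of range
```

```bash
python3 - <<'E'
from bf import *
o=r.get_obs();p=r.get_image("wrist");q=wcam(p,o)
im=p["img"]
for row in(130,160,200,240,270): print(row,im[row,236:300:2].mean(1).astype(int).tolist())
for col in(258,264,270): print("col",col,im[100:126:2,col].mean(1).astype(int).tolist(),im[284:316:2,col].mean(1).astype(int).tolist())
bc=np.array([.0119,-.0033,.118-.055*np.sin(T62)]);roll=-1.1
B=np.c_[XS,[0,1,0],ZS]@Rz(roll)
tcp=bc-B[:,0]*(.055-.017);R=Rz(CASE[2])@frame(B[:,0],B[:,2])
plan(o["ee_pos"],o["ee_rot"],[(cw(CASE,tcp),R)],nmin=4)
E
```

```text
130 [213, 185, 202, 209, 210, 209, 210, 210, 211, 211, 212, 212, 210, 226, 37, 58, 22, 22, 22, 21, 22, 22, 21, 22, 22, 22, 22, 22, 22, 23, 20, 53]
160 [207, 189, 184, 209, 208, 208, 209, 210, 209, 211, 211, 213, 203, 210, 39, 53, 19, 22, 23, 22, 23, 24, 22, 22, 23, 23, 23, 22, 23, 22, 40, 45]
200 [162, 208, 161, 208, 207, 207, 208, 208, 209, 210, 209, 215, 197, 192, 49, 45, 21, 23, 21, 22, 22, 23, 22, 22, 23, 23, 22, 23, 20, 32, 49, 213]
240 [83, 81, 127, 209, 205, 205, 206, 207, 207, 208, 208, 218, 34, 54, 56, 27, 21, 22, 24, 22, 23, 23, 24, 23, 22, 23, 21, 23, 27, 43, 138, 131]
270 [21, 18, 89, 212, 203, 204, 203, 205, 206, 206, 208, 205, 0, 23, 20, 22, 22, 19, 16, 27, 46, 57, 52, 47, 33, 29, 124, 21, 25, 24, 25, 25]
col 258 [59, 58, 58, 58, 56, 98, 180, 97, 197, 214, 213, 213, 213] [207, 208, 211, 210, 233, 245, 242, 241, 246, 243, 245, 246, 242, 243, 238, 240]
col 264 [56, 57, 57, 57, 58, 46, 61, 54, 54, 52, 54, 51, 44] [241, 245, 241, 240, 241, 241, 243, 245, 242, 241, 244, 243, 244, 238, 243, 247]
col 270 [22, 23, 22, 22, 22, 21, 21, 21, 23, 22, 23, 23, 21] [245, 242, 241, 238, 235, 243, 241, 241, 245, 242, 241, 242, 247, 243, 241, 246]
0 0.01, -0.01, 0.51, 0, 0, 0
1 0.01, -0.01, 0.51, 0, 0, -0.01
2 0.01, -0.01, 0.51, 0.01, 0.01, 0
3 0.01, -0.01, 0.52, 0, 0, -0.01
```

```bash
python3 - <<'E'
from bf import *
o=r.get_obs();p=r.get_image("wrist");q=wcam(p,o)
im=p["img"][:,:,::-1].copy();im=cv2.resize(im,(768,576),interpolation=cv2.INTER_CUBIC)
u=((proj(q,np.load("wk.npy"))+.5)*1.5).astype(int)
for i in range(8):
    for j in range(i):
        if bin(i^j).count("1")==1: cv2.line(im,tuple(map(int,u[i])),tuple(map(int,u[j])),(0,0,255),1)
cv2.imwrite("pics/w5.png",im)
E
```

```text
(no output)
```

View pics/w5.png

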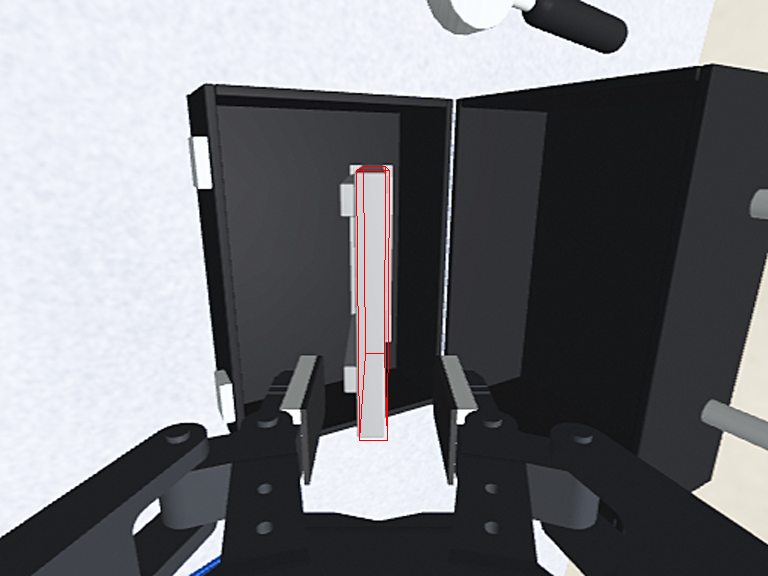

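The overlay sits on the board's edge (columns 357–388, rows 165–440), centred between the pads. Descending and gripping.

arm_command:
  series: [0.01,-0.01,0.51,0,0,0,0.42,0.01,-0.01,0.51,0,0,0,0.42,0.01,-0.01,0.51,0,0,0,0.42,0.01,-0.01,0.52,0,0,0,0.42,0,0,0,0,0,0,0.42,0,0,0,0,0,0,0,0,0,0,0,0,0,0,0,0,0,0,0,0,0,0,0,0,0,0,0,0]
  newtons: 40

```text
t: 10.75
ee_pos: [0.5581, -0.1881, 0.1023]
ee_rot: [[-0.135, 0.873, 0.469], [0.991, 0.127, 0.049], [-0.017, 0.472, -0.882]]
ft_force: [2.2, 0.3, 0.5]
opening: 0.0128
finger_force: 40.6
```

```bash
python3 - <<'E'
from bf import *
o=r.get_obs();print(o["ee_pos"],o["ft_force"].round(1),o["opening"],o["finger_force"],o["ee_rot"].round(3).tolist(),o["joint_pos"].round(1))
bc=np.array([.0119,-.0033,.118-.055*np.sin(T62)]);print("want",cw(CASE,bc-XS*.038))
E
```

```text
[ 0.55811939 -0.18807422  0.10226171] [2.2 0.3 0.5] 0.012815583429806625 40.5550754070282 [[-0.135, 0.873, 0.469], [0.991, 0.127, 0.049], [-0.017, 0.472, -0.882]] [-26.9   5.9 -43.8  16.1  14.8  58.3]
want [ 0.55829867 -0.1901229   0.10298989]
```

```bash
cat > pl.py <<'E'
from station import r
from mv import *
def place_tcp(e,n,dy=0): # e: up-slope gap of board's lower edge from rest origin; n: clearance of component face off the rails
    return cw(STAND,REST-XS*(e+.093)+ZS*(.007+n)+np.array([0,dy,0]))
RS=Rz(STAND[2])@frame(XS,-ZS)
E
python3 - <<'E'
from pl import *
o=r.get_obs();p,R=o["ee_pos"],o["ee_rot"]
A=p-R[:,2]*.1+R[:,1]*.004; Bp=A+[0,0,.13]
pre=place_tcp(.075,.04);hi=pre+[0,0,.13]
def mix(f): return Rz(-25.5*f)@R@Rz(-180*f)
print("residual at f=1",Ro.from_matrix(mix(1).T@RS).as_rotvec(degrees=True))
wp=[(p+R[:,1]*.004-R[:,2]*.02,R),(A,R),(Bp,R)]+[(Bp+(hi-Bp)*f,mix(f) if f<1 else RS) for f in(.25,.5,.75,1)]+[(pre,RS)]
print(A,Bp,hi,pre)
plan(p,R,wp,st=.85)
E
```

```text
residual at f=1 [-0.14192204 -1.12653162 -0.04355516]
[ 0.51466411 -0.19242969  0.19230985] [ 0.51466411 -0.19242969  0.32230985] [0.55695575 0.20851818 0.32769086] [0.55695575 0.20851818 0.19769086]
0 0, 0.1, -0.5, 0, 0, 0
1 0, 0, -0.67, 0, 0, 0
2 0, 0, -0.66, 0, 0, 0
3 0, 0, -0.67, 0, 0, 0
4 -0.01, 0.38, -0.72, 0, 0, 0
5 -0.02, 0.38, -0.72, 0, 0, 0
6 -0.01, 0.39, -0.71, 0, 0, 0
7 -0.02, 0.38, -0.72, 0, 0, 0
8 0.35, 0.08, 0.03, 0.03, -0.07, -0.94
9 0.34, 0.12, 0.03, 0.03, -0.07, -0.94
10 0.33, 0.15, 0.03, 0.03, -0.07, -0.94
11 0.31, 0.18, 0.02, 0.03, -0.06, -0.94
12 0.29, 0.21, 0.02, 0.03, -0.07, -0.93
13 0.27, 0.23, 0.02, 0.03, -0.06, -0.94
14 0.25, 0.26, 0.01, 0.03, -0.07, -0.93
15 0.22, 0.29, 0.01, 0.07, -0.02, -0.94
16 0.19, 0.31, 0.01, 0.07, -0.03, -0.94
17 0.16, 0.32, 0.01, 0.07, -0.03, -0.94
18 0.13, 0.34, 0, 0.07, -0.02, -0.94
19 0.09, 0.35, 0, 0.07, -0.03, -0.93
20 0.06, 0.35, 0, 0.06, -0.02, -0.94
21 0.03, 0.36, 0, 0.07, -0.03, -0.93
22 -0.01, 0.36, -0.01, 0.07, 0.03, -0.94
23 -0.05, 0.36, -0.01, 0.07, 0.03, -0.94
24 -0.08, 0.35, -0.01, 0.06, 0.03, -0.94
25 -0.11, 0.34, -0.01, 0.07, 0.03, -0.94
26 -0.15, 0.33, -0.02, 0.06, 0.03, -0.93
27 -0.18, 0.31, -0.02, 0.07, 0.03, -0.94
28 -0.2, 0.29, -0.02, 0.06, 0.03, -0.93
29 -0.24, 0.27, -0.03, 0.01, 0.04, -0.94
30 -0.26, 0.25, -0.03, 0.01, 0.04, -0.94
31 -0.28, 0.22, -0.03, 0.01, 0.05, -0.94
32 -0.31, 0.19, -0.03, 0.01, 0.05, -0.94
33 -0.32, 0.16, -0.03, 0.02, 0.04, -0.94
34 -0.33, 0.13, -0.03, 0.01, 0.05, -0.94
35 -0.35, 0.09, -0.04, 0.02, 0.04, -0.93
36 0, 0.38, 0.72, 0, 0, 0
37 0, 0.38, 0.72, 0, 0, 0
38 0, 0.38, 0.72, 0, 0, 0
39 0, 0.38, 0.71, 0, 0, 0
```

arm_command:
  series: [0,0.1,-0.5,0,0,0,0,0,0,-0.67,0,0,0,0,0,0,-0.66,0,0,0,0,0,0,-0.67,0,0,0,0,-0.01,0.38,-0.72,0,0,0,0,-0.02,0.38,-0.72,0,0,0,0,-0.01,0.39,-0.71,0,0,0,0,-0.02,0.38,-0.72,0,0,0,0,0,0,0,0,0,0,0]

```text
t: 11.5
ee_pos: [0.5169, -0.1942, 0.33]
ee_rot: [[-0.134, 0.868, 0.477], [0.991, 0.129, 0.044], [-0.023, 0.479, -0.878]]
ft_force: [1.3, -0.8, -0.5]
opening: 0.0131
finger_force: 41.5
```

arm_command:
  series: [0.35,0.08,0.03,0.03,-0.07,-0.94,0,0.34,0.12,0.03,0.03,-0.07,-0.94,0,0.33,0.15,0.03,0.03,-0.07,-0.94,0,0.31,0.18,0.02,0.03,-0.06,-0.94,0,0.29,0.21,0.02,0.03,-0.07,-0.93,0,0.27,0.23,0.02,0.03,-0.06,-0.94,0,0.25,0.26,0.01,0.03,-0.07,-0.93,0,0.22,0.29,0.01,0.07,-0.02,-0.94,0,0.19,0.31,0.01,0.07,-0.03,-0.94,0,0.16,0.32,0.01,0.07,-0.03,-0.94,0,0.13,0.34,0,0.07,-0.02,-0.94,0,0.09,0.35,0,0.07,-0.03,-0.93,0]

```text
t: 12.5
ee_pos: [0.5318, -0.0197, 0.3233]
ee_rot: [[-0.85, 0.248, 0.464], [0.258, 0.965, -0.042], [-0.458, 0.084, -0.885]]
ft_force: [0.4, -0.2, -2.1]
opening: 0.0131
finger_force: 41.5
```

```bash
python3 - <<'E'
from pl import *
o=r.get_obs();p,R=o["ee_pos"],o["ee_rot"];print(p,o["joint_pos"].round(1),o["opening"],o["finger_force"],o["ft_force"])
hi=place_tcp(.075,.04)+[0,0,.13]
tz=lambda R:R
w=Ro.from_matrix(R.T@RS).as_rotvec(degrees=True);print(w)
plan(p,R,[(hi,RS)],st=.85)
E
```

```text
[ 0.53176916 -0.01968968  0.3232601 ] [ -0.9 -14.1 -31.   45.4  -2.   14.2] 0.013102987357257205 41.468013525009155 [ 0.3511445  -0.17259461 -2.09834329]
[  4.93914611   3.80196812 -89.68504655]
0 0.06, 0.35, 0, 0.05, 0.04, -0.93
1 0.02, 0.36, 0, 0.05, 0.04, -0.93
2 -0.01, 0.36, -0.01, 0.05, 0.04, -0.93
3 -0.05, 0.36, -0.01, 0.05, 0.04, -0.94
4 -0.08, 0.35, -0.01, 0.05, 0.04, -0.93
5 -0.12, 0.34, -0.01, 0.05, 0.04, -0.94
6 -0.15, 0.32, -0.02, 0.05, 0.04, -0.93
7 -0.18, 0.31, -0.02, 0.05, 0.04, -0.94
8 -0.21, 0.29, -0.02, 0.05, 0.04, -0.93
9 -0.24, 0.27, -0.02, 0.05, 0.04, -0.94
10 -0.26, 0.24, -0.02, 0.05, 0.04, -0.93
11 -0.29, 0.22, -0.03, 0.05, 0.04, -0.94
12 -0.3, 0.19, -0.03, 0.06, 0.04, -0.93
13 -0.32, 0.15, -0.03, 0.05, 0.04, -0.94
14 -0.34, 0.12, -0.04, 0.06, 0.04, -0.93
15 -0.34, 0.09, -0.03, 0.05, 0.05, -0.94
```

arm_command:
  series: [0.06,0.35,0,0.05,0.04,-0.93,0,0.02,0.36,0,0.05,0.04,-0.93,0,-0.01,0.36,-0.01,0.05,0.04,-0.93,0,-0.05,0.36,-0.01,0.05,0.04,-0.94,0,-0.08,0.35,-0.01,0.05,0.04,-0.93,0,-0.12,0.34,-0.01,0.05,0.04,-0.94,0,-0.15,0.32,-0.02,0.05,0.04,-0.93,0,-0.18,0.31,-0.02,0.05,0.04,-0.94,0,-0.21,0.29,-0.02,0.05,0.04,-0.93,0,-0.24,0.27,-0.02,0.05,0.04,-0.94,0,-0.26,0.24,-0.02,0.05,0.04,-0.93,0,-0.29,0.22,-0.03,0.05,0.04,-0.94,0]

```text
t: 13.5
ee_pos: [0.5514, 0.1515, 0.3268]
ee_rot: [[-0.589, -0.679, 0.438], [-0.785, 0.609, -0.113], [-0.19, -0.41, -0.892]]
ft_force: [1.2, -0.3, -1.4]
opening: 0.0131
finger_force: 41.5
```

arm_command:
  series: [-0.3,0.19,-0.03,0.06,0.04,-0.93,0,-0.32,0.15,-0.03,0.05,0.04,-0.94,0,-0.34,0.12,-0.04,0.06,0.04,-0.93,0,-0.34,0.09,-0.03,0.05,0.05,-0.94,0,0,0,0,0,0,0,0,0,0,0,0,0,0,0]

```text
t: 14.0
ee_pos: [0.5582, 0.2081, 0.328]
ee_rot: [[-0.299, -0.843, 0.448], [-0.954, 0.266, -0.138], [-0.002, -0.468, -0.883]]
ft_force: [-0.7, -0.7, -2.6]
opening: 0.0131
finger_force: 41.5
```

```bash
python3 - <<'E'
from pl import *
o=r.get_obs();p,R=o["ee_pos"],o["ee_rot"];print(p,o["joint_pos"].round(1),o["opening"],o["finger_force"],o["ft_force"],o["torque"])
plan(p,R,[(place_tcp(.075,.04),RS)],st=.75)
# how does the board sit in the hand: fit its outline in the wrist view; params: depth past edge g, lateral offset, roll about tool y
w=r.get_image("wrist");q=wcam(w,o)
for d in r.outline_of(w,"board")[:2]: print(d["conf"],d["rect"],d["pixels"].sum())
def pts(g,lx,roll):
    P=np.array([[i*.065,k*.0065,.055+j*.055] for i in(-1,1) for j in(-1,1) for k in(-1,1)])-[0,0,0]
    P=P@Ro.from_euler("y",roll,degrees=True).as_matrix().T+[lx,0,-g]
    return P@R.T+p
print("wrist pred",proj(q,pts(.017,0,0)).round(0).tolist())
s=r.get_image("scene");np.savez("s6.npz",**{k:s[k] for k in("img","K","R","t")});np.savez("w6.npz",img=w["img"],**q,ee=p,er=R)
for n,c in(("scene",s),):
    for d in r.outline_of(c,"board")[:2]: print(n,d["conf"],d["rect"],d["pixels"].sum())
    print(proj(c,pts(.017,0,0)).round(0).tolist())
E
```

```text
[0.55824755 0.20808198 0.32798533] [ 31.8  -0.5 -17.9  53.4 -20.7 -44.3] 0.013076535187645085 41.46368980407715 [-0.68376967 -0.73131554 -2.59299038] [ 0.21515578  0.72368324 -0.03617178]
0 0, 0.31, 0.57, 0, 0, -0.01
1 0, 0.31, 0.57, 0, 0, -0.01
2 0, 0.31, 0.57, 0, 0, -0.01
3 0, 0.31, 0.58, 0.01, 0, -0.01
4 0, 0.32, 0.57, 0, 0, 0
0.75 [232.6, 116.2, 270.9, 349.6] 7263
wrist pred [[238.0, 385.0], [264.0, 385.0], [244.0, 273.0], [259.0, 273.0], [234.0, 118.0], [267.0, 118.0], [242.0, 112.0], [260.0, 112.0]]
scene 0.68 [306.9, 110.4, 356.6, 155.3] 1575
scene 0.37 [303.3, 166.0, 338.5, 204.0] 468
[[351.0, 111.0], [348.0, 111.0], [353.0, 148.0], [351.0, 147.0], [309.0, 121.0], [307.0, 121.0], [314.0, 158.0], [312.0, 157.0]]
```

```bash
cat > hf.py <<'E'
from pl import *
def handfit():
    o=r.get_obs();p,R=o["ee_pos"],o["ee_rot"]
    L=[]
    for n in("wrist","scene","side"):
        s=r.get_image(n);c=wcam(s,o) if n=="wrist" else s
        for d in r.outline_of(s,"board")[:3]: L.append((n,c,d))
    def pts(g,lx,roll):
        P=np.array([[i*.065,k*.007,j*.11] for i in(-1,1) for j in(0,1) for k in(-1,1)])
        return (P@Ro.from_euler("y",roll,degrees=True).as_matrix().T+[lx,0,-g])@R.T+p
    for n,c,d in L:
        F=cv2.resize(d["pixels"].astype(np.uint8),None,fx=4,fy=4)
        def cost(v):
            M=np.zeros(F.shape,np.uint8);cv2.fillConvexPoly(M,cv2.convexHull(((proj(c,pts(*v))+.5)*64).astype(np.int32)),1,shift=4)
            if n=="wrist": M[330*4:]=0;F[330*4:]=0
            return int((M^F).sum())/16
        e=differential_evolution(cost,[(-.01,.04),(-.02,.02),(-10,10)],popsize=10,maxiter=40,seed=1)
        print(n,round(d["conf"],2),[int(x) for x in d["rect"]],"g,lx,roll",e.x.round(4),"cost",e.fun,"of",F.sum()/16,"nominal",cost((.017,0,0)))
if __name__=="__main__": handfit()
E
python3 hf.py
```

```text
scene 0.65 [282, 230, 329, 276] g,lx,roll [-0.0082 -0.0177 -4.3185] cost 2195.9375 of 561.6875 nominal 2248.625
scene 0.63 [304, 110, 355, 156] g,lx,roll [ 0.0196 -0.0026  0.9716] cost 115.0 of 1584.8125 nominal 166.875
side 0.67 [178, 176, 216, 209] g,lx,roll [ 0.0151 -0.0047 -0.58  ] cost 254.3125 of 541.3125 nominal 283.1875
```

arm_command:
  series: [0.05,0.31,0.57,0,0,-0.01,0,0,0.31,0.57,0,0,-0.01,0,0,0.31,0.57,0,0,-0.01,0,0,0.31,0.58,0.01,0,0,0,0,0.32,0.57,0,0,0,0,0,0.35,0.2,0,0,0,0,0,0.35,0.3,0,0,0,0,0,0,0.3,0,0,0,0,0,0,0,0,0,0,0]

```text
t: 15.25
ee_pos: [0.5463, 0.2083, 0.154]
ee_rot: [[-0.297, -0.844, 0.446], [-0.955, 0.261, -0.141], [0.002, -0.468, -0.884]]
ft_force: [0.2, -0.1, -2.6]
opening: 0.0129
finger_force: 41.4
```

```bash
cat > ps.py <<'E'
from pl import *
o=r.get_obs();p=o["ee_pos"];v=Rz(-STAND[2])@(p-cw(STAND,REST))
F=Rz(-STAND[2])@o["ft_force"]
print("t",o["t"],"e",round(-(v@XS)-.093,4),"n",round(v@ZS-.007,4),"y",round(v[1],4),"F up-slope",round(-F@XS,1),"F out",round(F@ZS,1),"Fy",round(F[1],1),"rot err",Ro.from_matrix(o["ee_rot"].T@RS).as_rotvec(degrees=True).round(2),"tau",(o["ee_rot"].T@o["torque"]).round(2),o["opening"].round(4))
E
python3 ps.py; python3 hf.py
```

```text
wrist 0.82 [232, 113, 269, 350] g,lx,roll [ 0.0038 -0.006   1.8109] cost 699.625 of 6793.4375 nominal 908.9375
wrist 0.74 [72, 3, 205, 78] g,lx,roll [-9.3000e-03 -1.9800e-02 -9.5115e+00] cost 8582.9375 of 4016.125 nominal 11174.5
scene 0.93 [300, 149, 340, 191] g,lx,roll [ 0.0204 -0.0037  0.1469] cost 110.3125 of 1192.1875 nominal 175.1875
side 0.53 [190, 223, 215, 249] g,lx,roll [ 0.0332 -0.0177  6.1842] cost 254.1875 of 262.8125 nominal 301.875
side 0.52 [180, 230, 251, 292] g,lx,roll [-0.0092 -0.0136  5.3912] cost 2608.125 of 2353.625 nominal 2738.8125Traceback (most recent call last):
  File "ps.py", line 4, in <module>
    print("t",o["t"],"e",round(-(v@XS)-.093,4),"n",round(v@ZS-.007,4),"y",round(v[1],4),"F up-slope",round(-F@XS,1),"F out",round(F@ZS,1),"Fy",round(F[1],1),"rot err",Ro.from_matrix(o["ee_rot"].T@RS).as_rotvec(degrees=True).round(2),"tau",(o["ee_rot"].T@o["torque"]).round(2),o["opening"].round(4))
                                                                                                                                                                                                                                                                                    ^^^^^^^^^^^^^^^^^^
AttributeError: 'float' object has no attribute 'round'
```

```bash
sed -i 's/o\["opening"\].round(4)/round(o["opening"],4)/' ps.py; python3 ps.py
```

```text
t 15.55 e 0.044 n 0.0139 y -0.0013 F up-slope -1.5 F out -0.8 Fy 0.2 rot err [-0.13  0.08 -0.12] tau [-0.73 -0.03 -0.02] 0.0131
```

arm_command:
  series: [0,0.12,0.1,0,0,0,0,0,0.12,0.1,0,0,0,0,0,0,0.1,0,0,0,0,0,0,0.1,0,0,0,0,0,0,0,0,0,0,0,0,0,0,0,0,0,0]

```text
t: 16.05
ee_pos: [0.5467, 0.2094, 0.1376]
ee_rot: [[-0.297, -0.843, 0.449], [-0.955, 0.262, -0.139], [0.0, -0.47, -0.883]]
ft_force: [0.1, 0.6, -2.2]
opening: 0.0128
finger_force: 41.4
```

```bash
python3 ps.py
```

```text
t 16.05 e 0.0267 n 0.0029 y -0.0022 F up-slope -1.9 F out -1.1 Fy 0.6 rot err [-0.02 -0.03 -0.06] tau [-0.72 -0.02 -0.  ] 0.0128
```

arm_command:
  series: [0,0,0.05,0,0,0,0,0,0,0.05,0,0,0,0,0,0,0.05,0,0,0,0,0,0,0.05,0,0,0,0,0,0,0,0,0,0,0]

```text
t: 16.47
ee_pos: [0.5503, 0.2083, 0.1306]
ee_rot: [[-0.297, -0.843, 0.449], [-0.955, 0.262, -0.139], [-0.0, -0.47, -0.883]]
ft_force: [-0.3, -0.4, -3.1]
opening: 0.0131
finger_force: 41.4
```

```bash
python3 ps.py
```

```text
t 16.4667 e 0.0187 n 0.003 y -0.0022 F up-slope -2.6 F out -1.6 Fy -0.4 rot err [-0.03 -0.02 -0.07] tau [-0.78 -0.04 -0.04] 0.0131
```

arm_command:
  series: [0,0,0.04,0,0,0,0,0,0,0.04,0,0,0,0,0,0,0,0,0,0,0]

```text
t: 16.72
ee_pos: [0.5518, 0.208, 0.1279]
ee_rot: [[-0.297, -0.843, 0.449], [-0.955, 0.262, -0.139], [-0.0, -0.47, -0.883]]
ft_force: [0.0, 0.9, -2.4]
opening: 0.0132
finger_force: 41.4
```

```bash
python3 ps.py
```

```text
t 16.7167 e 0.0156 n 0.003 y -0.002 F up-slope -2.0 F out -1.3 Fy 0.9 rot err [-0.04 -0.   -0.07] tau [-0.77 -0.03  0.01] 0.0132
```

arm_command:
  series: [0,0,0.04,0,0,0,0,0,0,0,0,0,0,0]

```text
t: 16.88
ee_pos: [0.5525, 0.2078, 0.1266]
ee_rot: [[-0.297, -0.843, 0.449], [-0.955, 0.262, -0.139], [-0.001, -0.47, -0.883]]
ft_force: [-0.4, 0.1, -1.2]
opening: 0.0129
finger_force: 41.4
```

```bash
python3 ps.py
```

```text
t 16.8833 e 0.0141 n 0.0031 y -0.002 F up-slope -0.9 F out -0.9 Fy -0.0 rot err [-0.04 -0.   -0.07] tau [-0.75  0.01  0.01] 0.0129
```

Possibly the first touch. Another two small steps.

arm_command:
  series: [0,0,0.03,0,0,0,0,0,0,0,0,0,0,0]

```text
t: 17.05
ee_pos: [0.5531, 0.2076, 0.1256]
ee_rot: [[-0.297, -0.843, 0.449], [-0.955, 0.262, -0.139], [-0.001, -0.47, -0.883]]
ft_force: [-0.4, -0.5, -2.6]
opening: 0.0127
finger_force: 41.4
```

```bash
python3 ps.py
```

```text
t 17.05 e 0.0129 n 0.0031 y -0.002 F up-slope -2.2 F out -1.5 Fy -0.6 rot err [-0.04 -0.   -0.07] tau [-0.74 -0.    0.  ] 0.0127
```

arm_command:
  series: [0,0,0.03,0,0,0,0,0,0,0,0,0,0,0]

```text
t: 17.22
ee_pos: [0.5534, 0.207, 0.1251]
ee_rot: [[-0.297, -0.843, 0.449], [-0.955, 0.262, -0.14], [0.0, -0.471, -0.882]]
ft_force: [-6.9, -0.7, 6.3]
opening: 0.013
finger_force: 42.9
```

```bash
python3 ps.py
```

```text
t 17.2167 e 0.0123 n 0.0034 y -0.0025 F up-slope 8.6 F out -2.7 Fy -2.7 rot err [-0.08 -0.05 -0.05] tau [-1.06  0.55 -0.02] 0.013
```

arm_command:
  series: [0,0,-0.03,0,0,0,0,0,0,0,0,0.1,0,0,0,0,0,0,0,0,0,0,0,0.04,0,0,0,0,0,0,0,0,0,0,0]

```text
t: 17.63
ee_pos: [0.5536, 0.2064, 0.1252]
ee_rot: [[-0.302, -0.842, 0.447], [-0.953, 0.261, -0.152], [0.011, -0.472, -0.882]]
ft_force: [-10.7, -3.7, 14.2]
opening: 0.0131
finger_force: 44.2
```

```bash
python3 ps.py
```

```text
t 17.6333 e 0.0122 n 0.0037 y -0.003 F up-slope 16.9 F out -1.4 Fy -6.7 rot err [-0.14 -0.73 -0.04] tau [-1.01  1.36  0.01] 0.0131
```

arm_command:
  series: [0,0,-0.06,0,0,0,0,0,0,0,0,-0.2,0,0,0,0,0,0,0,0,0,0,0,0,0,0,0,0]

```text
t: 17.97
ee_pos: [0.5524, 0.2074, 0.126]
ee_rot: [[-0.292, -0.843, 0.452], [-0.956, 0.262, -0.129], [-0.01, -0.47, -0.883]]
ft_force: [0.2, -0.1, -2.5]
opening: 0.013
finger_force: 41.6
```

```bash
python3 ps.py
```

```text
t 17.9667 e 0.0136 n 0.0028 y -0.0024 F up-slope -2.3 F out -0.9 Fy -0.0 rot err [-0.03  0.6  -0.08] tau [-0.76  0.07  0.02] 0.013
```

arm_command:
  series: [0,0,0.04,0,0,0,0,0,0,0,0,0,0,0]

```text
t: 18.13
ee_pos: [0.5534, 0.2074, 0.1245]
ee_rot: [[-0.292, -0.843, 0.452], [-0.956, 0.262, -0.129], [-0.01, -0.47, -0.883]]
ft_force: [0.2, -1.0, -1.7]
opening: 0.0131
finger_force: 41.6
```

```bash
python3 ps.py
```

```text
t 18.1333 e 0.0119 n 0.0029 y -0.0021 F up-slope -1.7 F out -0.4 Fy -0.9 rot err [-0.03  0.59 -0.06] tau [-0.71  0.02 -0.02] 0.0131
```

arm_command:
  series: [0,0,0.02,0,0,0,0,0,0,0,0,0,0,0]

```text
t: 18.3
ee_pos: [0.5536, 0.2073, 0.1245]
ee_rot: [[-0.292, -0.843, 0.452], [-0.956, 0.262, -0.129], [-0.009, -0.47, -0.883]]
ft_force: [-4.7, -0.6, 3.5]
opening: 0.0135
finger_force: 42.5
```

```bash
python3 ps.py
```

```text
t 18.3 e 0.0117 n 0.0031 y -0.0021 F up-slope 5.2 F out -2.2 Fy -1.9 rot err [-0.05  0.57 -0.05] tau [-0.98  0.43  0.  ] 0.0135
```

arm_command:
  series: [0,0,0.015,0,0,0,0,0,0,0,0,0,0,0]

```text
t: 18.47
ee_pos: [0.5538, 0.2073, 0.1245]
ee_rot: [[-0.292, -0.843, 0.452], [-0.956, 0.262, -0.129], [-0.009, -0.47, -0.882]]
ft_force: [-10.1, -1.3, 9.9]
opening: 0.0126
finger_force: 43.7
```

```bash
python3 ps.py
```

```text
t 18.4667 e 0.0116 n 0.0033 y -0.0021 F up-slope 13.1 F out -3.5 Fy -4.2 rot err [-0.06  0.59 -0.04] tau [-1.27  0.72  0.02] 0.0126
```

arm_command:
  series: [0,0,-0.04,0,0,0,0,0,0,0,0,-0.15,0,0,0,0,0.03,0,0,0,0,0,0,0,0,0,0,0]

```text
t: 18.8
ee_pos: [0.5546, 0.2086, 0.125]
ee_rot: [[-0.284, -0.842, 0.458], [-0.958, 0.263, -0.111], [-0.027, -0.471, -0.882]]
ft_force: [-4.3, 3.8, 5.5]
opening: 0.0128
finger_force: 43.0
```

```bash
python3 ps.py
```

```text
t 18.8 e 0.0119 n 0.0039 y -0.0006 F up-slope 7.3 F out -2.0 Fy 2.3 rot err [-0.09  1.69 -0.11] tau [-1.18 -0.16  0.03] 0.0128
```

arm_command:
  series: [0,0,0.015,0,0,0,0,0,0,0,0,0,0,0]

```text
t: 18.97
ee_pos: [0.5549, 0.209, 0.1248]
ee_rot: [[-0.283, -0.842, 0.459], [-0.959, 0.262, -0.111], [-0.027, -0.471, -0.882]]
ft_force: [-6.3, 4.2, 9.0]
opening: 0.0131
finger_force: 43.4
```

```bash
python3 ps.py
```

```text
t 18.9667 e 0.0116 n 0.004 y -0.0001 F up-slope 11.3 F out -2.2 Fy 2.1 rot err [-0.09  1.72 -0.09] tau [-1.24 -0.16  0.04] 0.0131
```

arm_command:
  series: [0,0,0.015,0,0,0,0,0,0,0,0,0,0,0]

```text
t: 19.13
ee_pos: [0.5551, 0.2091, 0.1248]
ee_rot: [[-0.283, -0.842, 0.459], [-0.959, 0.262, -0.11], [-0.027, -0.471, -0.882]]
ft_force: [-10.8, 4.1, 13.7]
opening: 0.0132
finger_force: 44.4
```

```bash
python3 ps.py
```

```text
t 19.1333 e 0.0116 n 0.0041 y 0.0 F up-slope 17.4 F out -3.7 Fy 0.7 rot err [-0.1   1.74 -0.07] tau [-1.49  0.08  0.03] 0.0132
```

arm_command:
  series: [0,0,-0.03,0,0,0,0,0,0,0,0,0.05,0,0,0,0.05,0,0,0,0,0,0,0,0,0,0,0,0]

```text
t: 19.47
ee_pos: [0.5535, 0.209, 0.1243]
ee_rot: [[-0.287, -0.842, 0.458], [-0.958, 0.262, -0.118], [-0.021, -0.472, -0.881]]
ft_force: [-0.9, 4.0, 4.8]
opening: 0.0132
finger_force: 42.6
```

```bash
python3 ps.py
```

```text
t 19.4667 e 0.0118 n 0.0025 y -0.0006 F up-slope 5.2 F out 0.4 Fy 3.5 rot err [-0.18  1.32 -0.1 ] tau [-0.28 -0.56 -0.1 ] 0.0132
```

arm_command:
  series: [0,0.03,0,0,0,0,0,0,0,0,0,0,0,0]

```text
t: 19.63
ee_pos: [0.5524, 0.2089, 0.1237]
ee_rot: [[-0.287, -0.841, 0.458], [-0.958, 0.262, -0.118], [-0.021, -0.472, -0.881]]
ft_force: [0.2, 3.3, 6.7]
opening: 0.0131
finger_force: 42.7
```

```bash
python3 ps.py
```

```text
t 19.6333 e 0.0117 n 0.0013 y -0.001 F up-slope 6.3 F out 2.5 Fy 3.2 rot err [-0.18  1.29 -0.1 ] tau [ 0.1  -0.6  -0.11] 0.0131
```

arm_command:
  series: [0,0.03,0,0,0,0,0,0,0,0,0,0,0,0]

```text
t: 19.8
ee_pos: [0.5513, 0.209, 0.1231]
ee_rot: [[-0.287, -0.841, 0.458], [-0.958, 0.263, -0.119], [-0.02, -0.472, -0.881]]
ft_force: [0.3, 3.2, 4.9]
opening: 0.0128
finger_force: 42.7
```

```bash
python3 ps.py
```

```text
t 19.8 e 0.0117 n 0.0001 y -0.0012 F up-slope 4.7 F out 1.7 Fy 3.2 rot err [-0.19  1.25 -0.11] tau [ 0.19 -0.37 -0.2 ] 0.0128
```

arm_command:
  series: [0,0.03,0,0,0,0,0,0,0,0,0,0,0,0]

```text
t: 19.97
ee_pos: [0.5504, 0.209, 0.1225]
ee_rot: [[-0.288, -0.841, 0.458], [-0.958, 0.263, -0.119], [-0.02, -0.473, -0.881]]
ft_force: [0.8, 1.4, 6.4]
opening: 0.013
finger_force: 42.6
```

```bash
python3 ps.py
```

```text
t 19.9667 e 0.0116 n -0.0009 y -0.0015 F up-slope 5.4 F out 3.3 Fy 1.6 rot err [-0.21  1.22 -0.12] tau [ 0.27 -0.31 -0.17] 0.013
```

arm_command:
  series: [0,0.03,0,0,0,0,0,0,0,0,0,0,0,0]

```text
t: 20.13
ee_pos: [0.5504, 0.209, 0.1225]
ee_rot: [[-0.289, -0.84, 0.459], [-0.957, 0.263, -0.12], [-0.02, -0.474, -0.88]]
ft_force: [5.9, 0.6, 3.8]
opening: 0.0133
finger_force: 42.2
```

```bash
python3 ps.py
```

```text
t 20.1333 e 0.0116 n -0.001 y -0.0015 F up-slope 0.8 F out 6.6 Fy 2.4 rot err [-0.32  1.2  -0.16] tau [ 0.99 -0.27 -0.22] 0.0133
```

arm_command:
  series: [0,0,0,0,0,0,0,0,0,0,0,0,0,0.2,0,0,0,0,0,0,0.25,0,0,0,0,0,0,0.3,0,0,0,0,0,0,0.3]
  newtons: 20

```text
t: 20.55
ee_pos: [0.5467, 0.2084, 0.1195]
ee_rot: [[-0.287, -0.844, 0.453], [-0.958, 0.262, -0.12], [-0.017, -0.468, -0.883]]
ft_force: [0.6, 0.3, -0.3]
opening: 0.0259
finger_force: 0.0
```

```bash
python3 ps.py; python3 - <<'E'
from pl import *
s=r.get_image("scene");d=r.outline_of(s,"board")[:2]
for e in d: print(e["conf"],e["rect"])
P=np.array([[-i*.11,j*.065,k*.014] for i in(0,1) for j in(-1,1) for k in(0,1)])
W=[cw(STAND,REST-XS*.0118+XS*p[0]+np.array([0,p[1],0])+ZS*p[2]) for p in P]
u=proj(s,W);print(u.min(0),u.max(0))
E
```

```text
t 20.55 e 0.0105 n -0.0053 y -0.0031 F up-slope -0.5 F out 0.3 Fy 0.5 rot err [ 0.09  1.09 -0.01] tau [-0.52 -0.    0.02] 0.0259
0.69 [301.2, 158.0, 343.0, 199.6]
[300.4621301  160.19399091] [341.02316025 201.87462809]
```

arm_command:
  series: [0,-0.1,0,0,0,0,0.3,0,0,0,0,0,0,0.3,0,0,-0.2,0,0,0,0.3,0,0,-0.4,0,0,0,0.3,0,0,-0.7,0,0,0,0.3,0,0,-0.8,0,0,0,0.3,0,0,-0.8,0,0,0,0.3,0,0,-0.5,0,0,0,0.3,0,0,0,0,0,0,0.3]

```text
t: 21.4
ee_pos: [0.4902, 0.2263, 0.2483]
ee_rot: [[-0.286, -0.84, 0.461], [-0.958, 0.263, -0.114], [-0.025, -0.474, -0.88]]
ft_force: [0.5, 0.3, -0.5]
opening: 0.0257
finger_force: 0.0
```

```bash
python3 - <<'E'
from pl import *
o=r.get_obs();w=r.get_image("wrist");q=wcam(w,o);s=r.get_image("scene");print(o["ee_pos"],o["t"],o["ft_force"])
P=np.array([[-i*.11,j*.065,k*.014] for i in(0,1) for j in(-1,1) for k in(0,1)])
W=np.array([cw(STAND,REST-XS*.0118+XS*p[0]+np.array([0,p[1],0])+ZS*(p[2]-.001)) for p in P])
A=cv2.resize(w["img"][:,:,::-1],(400,300),interpolation=cv2.INTER_AREA);
B=cv2.resize(s["img"][135:225,275:365,::-1],(400,400),interpolation=cv2.INTER_CUBIC)
C=cv2.resize(s["img"][170:310,150:300,::-1],(400,300))
u=((proj(s,W)-[275,135]+.5)*400/90).astype(int);B2=B.copy()
for i in range(8):
    for j in range(i):
        if bin(i^j).count("1")==1: cv2.line(B2,tuple(map(int,u[i])),tuple(map(int,u[j])),(0,0,255),1)
out=np.zeros((600,800,3),np.uint8);out[:300,:400]=A;out[300:,:400]=C;out[:300,400:]=cv2.resize(B,(400,300));out[300:,400:]=cv2.resize(B2,(400,300))
cv2.imwrite("pics/end.png",out)
E
```

```text
[0.49024821 0.22627727 0.24826954] 21.4 [ 0.51457904  0.29159165 -0.54351615]
```

View pics/end.png

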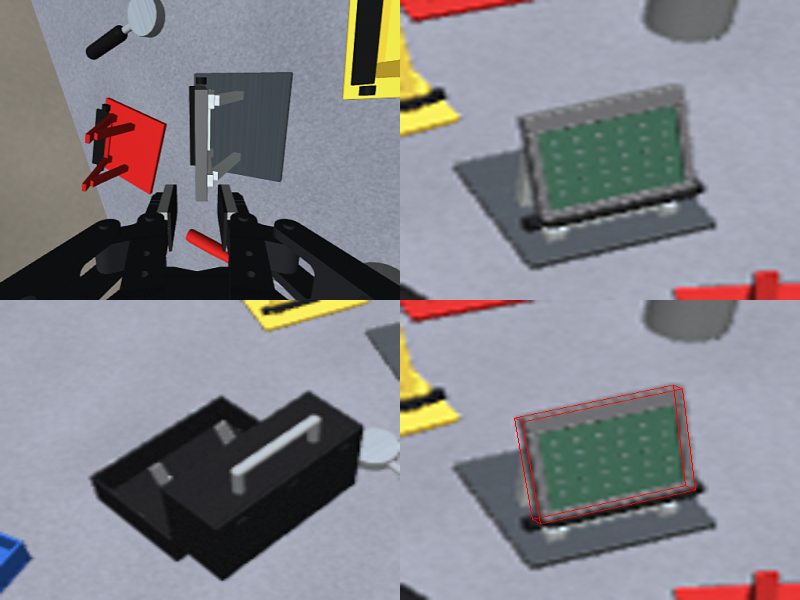

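The board stands solder side out on the stand, its edge along the ledge (top right, rows 195–220) and matching the overlay. The lid is open and the gripper is clear. Handing in.

```bash
python3 -c "
from station import r
print(r.finish_job())"
```

```text
the job is handed in; nothing more can be done
None
```

The job is handed in at about 21 s of the 64 s allowed: the lid is open on its stop, and the control board sits solder side out, roughly centred on the stand's ledge with the gripper clear of it; no verdict came back.

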